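# Nest the empty tins on the recycling scale

### The arm

A 7-joint arm with a two-finger parallel gripper is mounted at the origin on the work surface. World frame = base frame: x ahead of the robot, y to its left, z up, the work surface at z = 0. Lengths are in m, angles in degrees, forces in N, time in s.
With the tool pointing down it reaches from about 0.4 to 0.85 m from the base axis. Payload 10.4 kg.
Tool frame: the origin (TCP) lies where the fingers leave the gripper's body, on its centre line; the fingertips stand 73 mm ahead of it and the grasp point (between the pads) lies 54 mm ahead of it; x points along the fingers, z is the direction in which the jaws open and shut, and the axes are right-handed (so a half turn about x gives the same grasp; the last joint's range is limited). The gripper opens to 85 mm and grips with 20 to 120 N. Pads are 22 mm wide; open, the fingers measure 114 mm over their backs; the gripper's body (76 mm by 85 mm) begins 54 mm behind the grasp point. The pads swing forward as they close: fully open they stand 13 mm farther back than shut.
Start: joints at [72.273, 19.034, -3.707, 83.658, 1.238, 77.344, -5.071], TCP at [0.177, -0.599, 0.304] pointing down, gripper open.
Joint ranges: [-148.97, 148.97], [-28.65, 121.19], [-84.17, 76.75], [9.2, 138.47], [-72.65, 252.65], [3.7, 117.97], [-149.18, 149.18]. Speed limits (degrees/s): [127.2, 127.2, 159.86, 159.86, 180, 180, 180].

### API

Orientations are given as a 3x3 rotation matrix whose columns are the frame's x, y, z axes.
In Python, from cell import ctrl gives the robot as it stands. The module is installed in compiled form; this text tells all that it offers.
- The arm moves only by the tool step_arm, never from a script. Its argument "targets" is text: rows parted by semicolons, each of 7 numbers parted by spaces: the shift along the tool's x, y, z in cm, then the turn, a rotation vector about the tool's x, y, z in degrees, then the finger opening in cm, from 0 to 8.54. In form: tx ty tz rx ry rz claw; .... A call has 1 to 20 rows; each row shifts and turns the commanded pose from where the row before left it, along the tool's axes as they then stand; what a row does not reach is not made up. A row lasts 1/12 s, in which the tool goes at most 41.7 mm and 7.16 degrees, less where a joint would pass 70% of its speed; a pose out of reach is approached as far as the arm can. A call is refused whole if a number of a shift passes 4.17 or a number of a turn 7.16, either way. A call with a gripper value outside its range is refused whole. The fingers move at their own pace and stop on an object; "force" is the grip in N (left out, the last holds). Time passes only in rows, so rows that do not move let the fingers close. It gives the time, the measured TCP pose, the force and the opening at its end, in the units of the state.
- ctrl.get_obs(): the state, without advancing time (a new reading comes with each control period).
- ctrl.get_image(name): name is "scene" or "top" or "wrist"; returns a dict with "pixels" (420x560x3 uint8, blue, green, red), "mtx" (3x3 intrinsics, pixels), "k1" (the pictures are not rectified: a ray, as slopes to the right and down, at radius r is drawn at 1 + k1 r^2 times it, then the intrinsics apply), "R" (3x3) and "t" (3): a world point X has camera coordinates R X + t. Camera axes: x right, y down, z forward; pixel columns grow to the right and rows downward; lengths in m; the calibration is good to about 2 mm. A picture is of the moment at which its call begins. There is no depth.
- ctrl.hand_in(): hands the job in, once; it reports no verdict.
The state is a dict: "time": time; "joints": joint angles; "joint_vel": joint speeds; "joint_torque": joint torques, N m; "tool_pos": TCP position; "tcp_rot": TCP orientation; "contact_force": force on the tool from outside, world axes, zero at the start; "torque": the same for the moment, N m; "grip_width": opening from 0.0 (shut) to 1.0 (fully open).
Only numpy, scipy, OpenCV 4.12 (cv2) and the standard library are available. Lean on these libraries where they do the work, as an engineer would, in place of code of your own. Each camera call takes 0.05 s, during which the arm holds its last target.

### The job

Weigh the empty tins as one nest: stand the squat tin inside the circle on the scale's platform, then the middle tin inside the squat tin, then the slim tin inside the middle tin, and last put the loose cap over the slim tin's mouth. Move them one at a time in that order, all upright and bottomed, the cap fully down and level. Leave the drink can and the glass bottle standing where they are.

Things in the scene. Friction and masses are not known exactly. Their poses are not given: they have to be found in the camera images.
- squat_tin: Squat bare-steel tin, the widest and lowest: outside diameter 68 mm, height 50 mm, wall 2.5 mm (inside diameter 63 mm), floor 3 mm thick. Loose, 70 to 120 g, stands open end up. Origin: centre of its underside; z up along its axis. Its inner floor is 3 mm above the origin. Round, so its yaw is of no importance.
- mid_tin: Middle bare-steel tin: outside diameter 52 mm, height 90 mm, wall 2.5 mm (inside diameter 47 mm), floor 3 mm thick. Loose, 70 to 120 g, stands open end up. Origin: centre of its underside; z up. Stands inside the squat tin with about 5 mm to spare all round and then reaches 43 mm above its rim.
- slim_tin: Slim bare-steel tin, the narrowest and tallest: outside diameter 38 mm, height 130 mm, wall 2.5 mm, open at the top. Loose, 70 to 120 g, stands open end up. Origin: centre of its underside; z up. Stands inside the middle tin with about 4 mm to spare all round and then reaches 43 mm above its rim.
- cap: Bare-steel push-over cap, a low round disc with a skirt: outside diameter 50 mm, height 15 mm, inside diameter 45 mm, top 3 mm thick, so its hollow is 12 mm deep. Loose, about 30 g; lies closed face up, skirt down. Origin: centre of its lower (open) edge; z up. Goes loosely (3.5 mm to spare all round) over the mouth of the slim tin; fully down, its origin is 118 mm above the slim tin's origin.
- scale: Bench scale, fixed, a grey base with an aluminium top: 180 x 180 mm, top 45 mm above the bench. Origin: centre of its underside; z up; its small display is on its -x side. The top does not move.
- platform (a point): Centre of the top face of the scale's square aluminium platform (170 x 170 mm), 45 mm above the bench; the middle of the dark circle, 100 mm in diameter, drawn on it. z up, axes as the scale's.
- drink_can: Bystander: closed aluminium drink can, diameter 62 mm, height 115 mm, loose, standing among the tins. Origin: centre of its underside. To be left alone.
- glass_bottle: Bystander: closed amber glass bottle, diameter 58 mm, height 150 mm, loose, standing among the tins. Origin: centre of its underside. To be left alone.
- crate: Bystander: fixed blue open crate of small lying bottles, 180 x 180 mm, 60 mm high. Origin: centre of its underside.
Things that resemble listed ones, but are neither listed nor needed, are in the scene too. Leave any purple or yellow look-alike of the mid_tin alone. Leave any red look-alike of the squat_tin alone.

How it is judged:
By the outcome, as a careful person would: the job done as asked, in the order asked, and still so for the second after the job is handed in, with the robot touching nothing.
It also fails if it takes over 115 s, if anything falls off the work surface, if the arm or the gripper's body presses on something with over 40 N, if the wrist force passes 120 N, or if a joint passes its speed limit or range.

## Working session

There is one attempt and no reset: what is moved stays moved. The work goes in short steps, Python scripts to look and compute and a tool call to move; the robot and the scene stay as the last step left them, time stands still between calls to the robot, and variables do not carry over. Pictures are saved under pics/ and viewed, and the job is handed in when it is done.

Besides the shell and the picture viewer there is one more tool, called after "Emit:" by a JSON object that holds its "name" and its "arguments", one argument or row to a line. step_arm: Moves the arm, as the interface text tells. Its arguments: {"type":"object","properties":{"targets":{"type":"string"},"force":{"type":"number"}},"required":["targets"]}

```bash
mkdir -p pics; ls; cat > h.py <<'E'
import numpy as np, cv2
from cell import ctrl
def snap(name,fn):
    im=ctrl.get_image(name); cv2.imwrite('pics/'+fn,im['pixels'])
    np.savez('pics/'+fn[:-4]+'.npz',**{k:np.asarray(im[k]) for k in im}); return im
def load(fn): return dict(np.load('pics/'+fn+'.npz'))
def ray(im,u,v):
    K=np.array(im['mtx']);k=float(im['k1']);xd=np.array([(u-K[0,2])/K[0,0],(v-K[1,2])/K[1,1]]);x=xd.copy()
    for _ in range(50): x=xd/(1+k*(x@x))
    R=np.array(im['R']);t=np.array(im['t']);return -R.T@t, R.T@np.array([x[0],x[1],1])
def onz(im,u,v,z):
    c,d=ray(im,u,v);return c+d*(z-c[2])/d[2]
def proj(im,X):
    p=np.array(im['R'])@np.array(X)+np.array(im['t']);x=p[:2]/p[2];x=x*(1+float(im['k1'])*(x@x));K=np.array(im['mtx'])
    return np.array([K[0,0]*x[0]+K[0,2],K[1,1]*x[1]+K[1,2]])
def st():
    o=ctrl.get_obs();print('t',o['time'],'pos',np.round(o['tool_pos'],4),'\nR',np.round(o['tcp_rot'],3).tolist(),'\nj',np.round(o['joints'],1),'F',np.round(o['contact_force'],2),'M',np.round(o['torque'],2),'g',o['grip_width']);return o
E
python3 - <<'E'
from h import *
st()
for n in ['scene','top','wrist']:
    im=snap(n,n+'0.png');print(n,im['k1'],np.round(im['mtx'],1).tolist(),np.round(-np.array(im['R']).T@im['t'],3))
E
```

```text
pics
t 0.0 pos [ 0.1767 -0.5992  0.3031] 
R [[-0.0, 0.959, 0.283], [0.001, 0.283, -0.959], [-1.0, -0.0, -0.001]] 
j [72.3 19.1 -3.7 83.7  1.2 77.3 -5.1] F [ 0.59  0.38 -0.27] M [ 0.    0.04 -0.  ] g 0.9944327333141618
scene 0.04612932760727867 [[504.4, 0.0, 273.9], [0.0, 504.4, 215.4], [0.0, 0.0, 1.0]] [ 0.983 -0.66   0.617]
top -0.1648472995911309 [[474.7, 0.0, 277.4], [0.0, 474.7, 209.8], [0.0, 0.0, 1.0]] [ 0.387 -0.011  0.957]
wrist -0.03128618402634126 [[324.7, 0.0, 274.5], [0.0, 324.7, 216.1], [0.0, 0.0, 1.0]] [ 0.254 -0.576  0.373]
```

View pics/scene0.png

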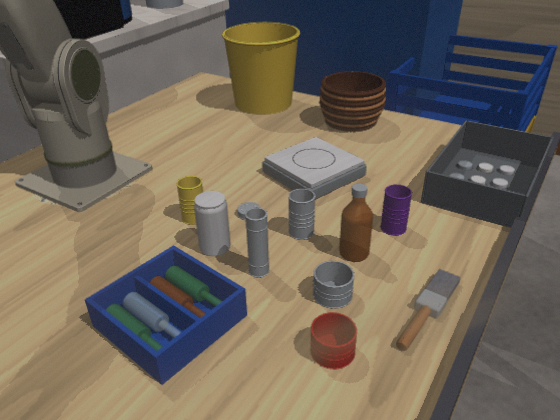

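View pics/top0.png

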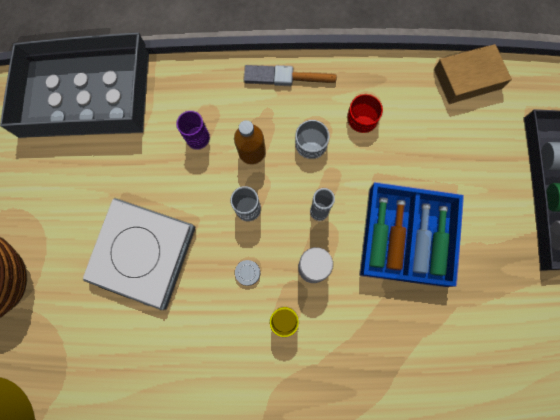

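View pics/wrist0.png

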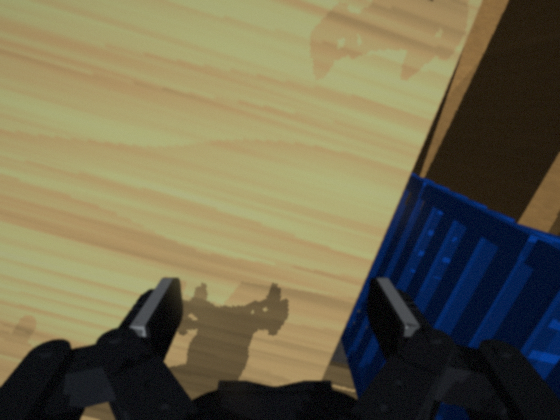

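The top view shows the squat tin at (312,139), mid tin (246,204), slim tin (322,203), cap (247,273), scale circle (135,252), can (316,265) and bottle (250,145). Next I measure the rims.

```bash
python3 - <<'E'
from h import *
im=load('top0');p=im['pixels']
c=p[100:310,70:350];cv2.imwrite('pics/crop1.png',cv2.resize(c,None,fx=2.85,fy=2.85,interpolation=cv2.INTER_CUBIC))
for n,u,v,z in [('squat',312,136,.05),('mid',246,200,.09),('slim',323,197,.13),('cap',247,272,.015),('can',316,264,.115),('bottle',247,128,.15),('plat',135,252,.045),('purple',190,124,.09),('yellow',285,320,.09),('red',365,113,.05)]:
    print(n,np.round(onz(im,u,v,z),3))
E
```

```text
squat [ 0.706 -0.062  0.05 ]
mid [0.568 0.066 0.09 ]
slim [ 0.563 -0.075  0.13 ]
cap [0.438 0.07  0.015]
can [ 0.446 -0.061  0.115]
bottle [0.688 0.06  0.15 ]
plat [0.476 0.29  0.045]
purple [0.721 0.177 0.09 ]
yellow [ 0.347 -0.005  0.09 ]
red [ 0.755 -0.172  0.05 ]
```

View pics/crop1.png

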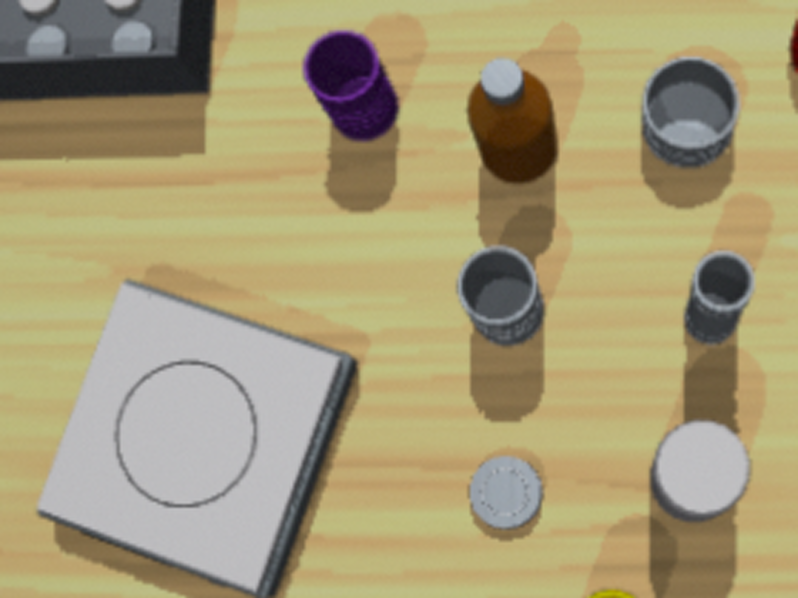

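Emit:
{"name": "step_arm", "arguments": {
  "targets": "0 0 0 -6.69 0 0 8.54;0 0 0 -6.69 0 0 8.54;0 0 0 -6.69 0 0 8.54;0 0 0 -6.69 0 0 8.54;0 0 0 -6.69 0 0 8.54;0 0 0 -6.69 0 0 8.54;0 0 0 -6.69 0 0 8.54;0 0 0 -6.69 0 0 8.54;0 0 0 -6.69 0 0 8.54;0 0 0 -6.69 0 0 8.54;0 0 0 -6.69 0 0 8.54;0 0 0 0 0 0 8.54",
  "force": 30
}}

```text
time: 1.15
tool_pos: [0.1767, -0.5994, 0.3036]
tcp_rot: [[-0.0, -0.006, 1.0], [0.001, 1.0, 0.006], [-1.0, 0.001, -0.0]]
contact_force: [0.4, 0.3, 0.4]
grip_width: 1.003
```

Emit:
{"name": "step_arm", "arguments": {
  "targets": "0 2.83 2.79 0 0 0 8.54;0 2.83 2.79 0 0 0 8.54;0 2.83 2.79 0 0 0 8.54;0 2.83 2.79 0 0 0 8.54;0 2.83 2.79 0 0 0 8.54;0 2.83 2.79 0 0 0 8.54;0 2.83 2.79 0 0 0 8.54;0 2.83 2.79 0 0 0 8.54;0 2.83 2.79 0 0 0 8.54;0 2.83 2.79 0 0 0 8.54;0 2.83 2.79 0 0 0 8.54;0 2.83 2.79 0 0 0 8.54;0 2.83 2.79 0 0 0 8.54;0 2.83 2.79 0 0 0 8.54;0 2.83 2.79 0 0 0 8.54;0 2.83 2.79 0 0 0 8.54;0 2.83 2.79 0 0 0 8.54;0 2.83 2.79 0 0 0 8.54;0 2.83 2.79 0 0 0 8.54;0 0 0 0 0 0 8.54"
}}

```text
time: 2.82
tool_pos: [0.7092, -0.0526, 0.3017]
tcp_rot: [[-0.002, -0.005, 1.0], [0.005, 1.0, 0.005], [-1.0, 0.005, -0.002]]
contact_force: [0.3, 1.9, -0.1]
grip_width: 1.001
```

```bash
python3 - <<'E'
from h import *
st(); im=snap('wrist','w1.png')
for n,X in [('squat',[.706,-.062,.05]),('mid',[.568,.066,.09]),('slim',[.563,-.075,.13])]: print(n,proj(im,X))
E
```

```text
t 2.8167 pos [ 0.7092 -0.0526  0.3017] 
R [[-0.002, -0.005, 1.0], [0.005, 1.0, 0.005], [-1.0, 0.005, -0.002]] 
j [ 21.3  34.  -33.6  66.9  17.8  84.1  -9.1] F [ 0.25  1.92 -0.14] M [ 0.07 -0.01  0.  ] g 1.0008018510033412
squat [271.3793507  203.10603572]
mid [99.56361738 62.39096368]
slim [ 94.96279439 244.20152469]
```

View pics/w1.png

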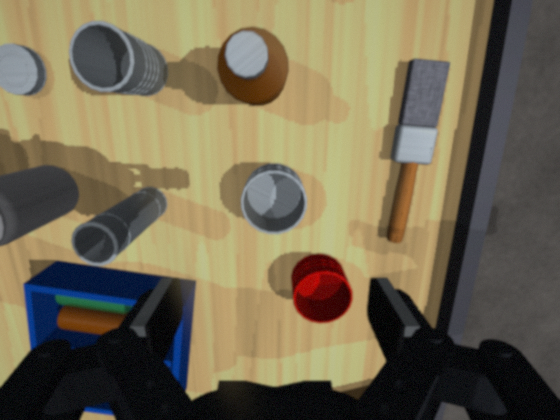

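```bash
python3 - <<'E'
from h import *
st(); im=snap('wrist','w2.png');st()
p=im['pixels'];c=[p[150:260,220:330],p[10:110,60:180],p[180:280,60:180]]
cv2.imwrite('pics/c2.png',np.hstack([cv2.resize(x,(400,int(400*x.shape[0]/x.shape[1])),interpolation=2)[:333] for x in c[:2]]))
cv2.imwrite('pics/c3.png',cv2.resize(c[2],None,fx=4,fy=4,interpolation=2))
E
```

```text
t 2.8667 pos [ 0.708  -0.056   0.3021] 
R [[-0.002, -0.003, 1.0], [0.003, 1.0, 0.003], [-1.0, 0.003, -0.002]] 
j [ 21.6  33.9 -33.5  67.   17.8  84.1  -9. ] F [-0.09 -0.63  0.29] M [-0.07 -0.03 -0.01] g 1.001608391437895
t 2.9167 pos [ 0.7072 -0.0592  0.3026] 
R [[-0.002, -0.0, 1.0], [0.001, 1.0, 0.0], [-1.0, 0.001, -0.002]] 
j [ 21.7  33.7 -33.4  67.1  17.8  84.1  -8.9] F [-0.35 -1.25  0.01] M [-0.06  0.03  0.01] g 1.0007257461367938
```

View pics/c2.png

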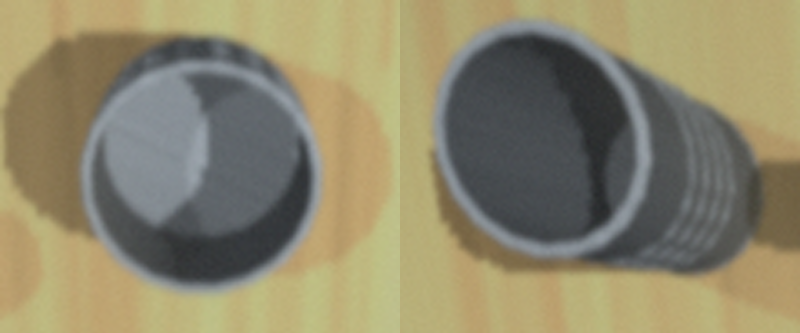

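View pics/c3.png

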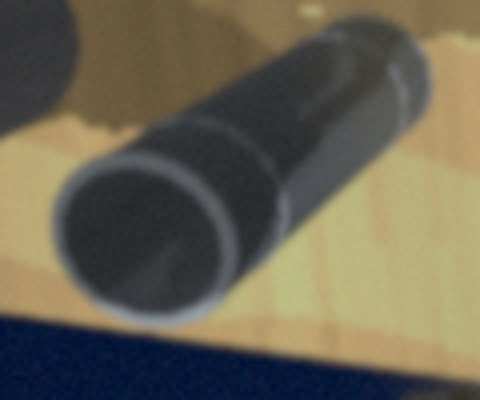

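```bash
python3 - <<'E'
from h import *
im=load('w2');t=load('top0')
for n,a,b,z in [('squat',(275.3,198.3),(312.3,136.8),.05),('mid',(102.9,51.4),(245.1,200.4),.09),('slim',(96.5,239.5),(323.3,198.9),.13)]:
    print(n,np.round(onz(im,*a,z),4),np.round(onz(t,*b,z),4))
print(np.round(onz(t,247.5,272.6,.015),4),np.round(onz(t,135.4,252.3,.045),4))
st()
E
```

```text
squat [ 0.7087 -0.061   0.05  ] [ 0.7043 -0.0628  0.05  ]
mid [0.5708 0.0705 0.09  ] [0.5672 0.0678 0.09  ]
slim [ 0.5634 -0.0745  0.13  ] [ 0.5598 -0.0751  0.13  ]
[0.4368 0.0694 0.015 ] [0.4753 0.2887 0.045 ]
t 2.9167 pos [ 0.7072 -0.0592  0.3026] 
R [[-0.002, -0.0, 1.0], [0.001, 1.0, 0.0], [-1.0, 0.001, -0.002]] 
j [ 21.7  33.7 -33.4  67.1  17.8  84.1  -8.9] F [-0.35 -1.25  0.01] M [-0.06  0.03  0.01] g 1.0007257461367938
```

Emit:
{"name": "step_arm", "arguments": {
  "targets": "3 0 0 0 0 0 8.54;3 0 0 0 0 0 8.54;3 0 0 0 0 0 8.54;3 0 0 0 0 0 8.54;2 0 0 0 0 0 8.54;0 0 0 0 0 0 8.54;0 0 0 0 0 0 8.54"
}}

```text
time: 3.5
tool_pos: [0.706, -0.0632, 0.1637]
tcp_rot: [[-0.002, 0.003, 1.0], [-0.001, 1.0, -0.003], [-1.0, -0.001, -0.002]]
contact_force: [0.8, -0.5, 0.8]
grip_width: 1.0
```

```bash
python3 - <<'E'
from h import *
st(); im=snap('wrist','w3.png');snap('scene','s3.png')
E
```

```text
t 3.5 pos [ 0.706  -0.0632  0.1637] 
R [[-0.002, 0.003, 1.0], [-0.001, 1.0, -0.003], [-1.0, -0.001, -0.002]] 
j [ 22.3  38.8 -31.9  76.6  20.7  70.3 -11. ] F [ 0.79 -0.47  0.83] M [-0.02 -0.02 -0.02] g 0.9997429658703665
```

View pics/w3.png

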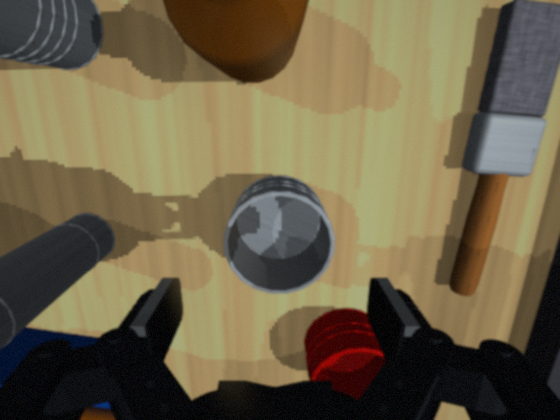

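View pics/s3.png

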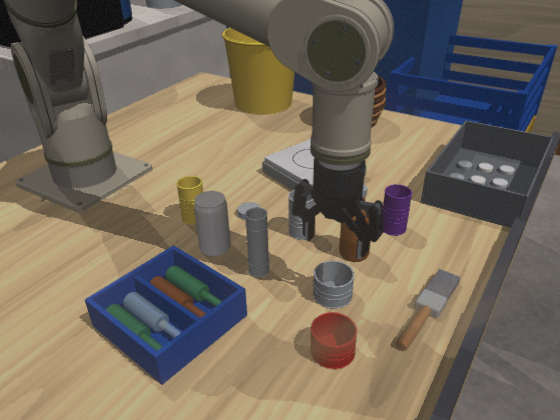

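```bash
python3 - <<'E'
from h import *
im=load('w3');print(onz(im,280,240,.05)); print(proj(im,[.706,-.0632,.05]));st()
# check grasp line projection at z=.11
for s in(-.0425,.0425):print(proj(im,[.706+s,-.0632,.11]))
E
```

```text
[ 0.70950978 -0.05790587  0.05      ]
[274.2777944  247.97115095]
t 3.6 pos [ 0.7074 -0.0624  0.1662] 
R [[0.003, 0.002, 1.0], [-0.001, 1.0, -0.002], [-1.0, -0.001, 0.003]] 
j [ 22.3  38.7 -32.   76.5  20.7  70.3 -11. ] F [ 1.44 -0.33  0.82] M [-0.01 -0.08 -0.05] g 0.9988288477797095
[177.9940254  303.33264619]
[370.14364055 303.01404522]
```

Emit:
{"name": "step_arm", "arguments": {
  "targets": "1.5 0.2 0.1 0 0 0 8.54;2 0 0 0 0 0 8.54;2 0 0 0 0 0 8.54;1.5 0 0 0 0 0 8.54;0.8 0 0 0 0 0 8.54;0 0 0 0 0 0 8.54;0 0 0 0 0 0 5;0 0 0 0 0 0 5;0 0 0 0 0 0 5;0 0 0 0 0 0 5;0 0 0 0 0 0 5;0 0 0 0 0 0 5;0 0 0 0 0 0 5;0 0 0 0 0 0 5",
  "force": 30
}}

```text
time: 4.77
tool_pos: [0.7086, -0.0596, 0.0875]
tcp_rot: [[0.002, -0.0, 1.0], [-0.0, 1.0, 0.0], [-1.0, -0.0, 0.002]]
contact_force: [0.1, 0.0, 6.3]
grip_width: 0.789
```

```bash
python3 - <<'E'
from h import *
st(); im=snap('wrist','w4.png')
E
```

```text
t 4.7667 pos [ 0.7086 -0.0596  0.0875] 
R [[0.002, -0.0, 1.0], [-0.0, 1.0, 0.0], [-1.0, -0.0, 0.002]] 
j [ 21.3  43.3 -30.5  79.3  23.   63.4 -12.5] F [0.07 0.05 6.27] M [ 0.02  0.11 -0.02] g 0.7886674586351792
```

View pics/w4.png

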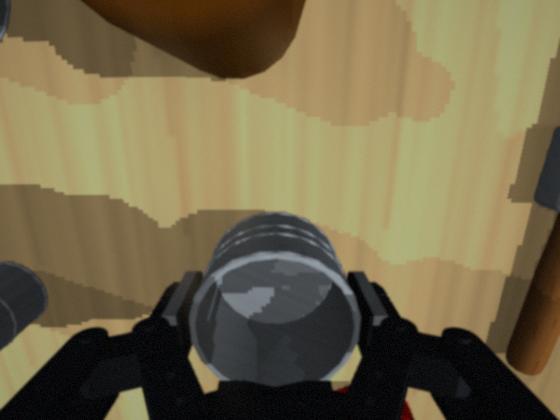

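Emit:
{"name": "step_arm", "arguments": {
  "targets": "-0.5 0 0 0 0 0 5;-2 0 0 0 0 0 5;-3.5 0 0 0 0 0 5;-3.5 0 0 0 0 0 5;-3.5 0 0 0 0 0 5;-3.5 0 0 0 0 0 5;-2.5 0 0 0 0 0 5;0 1.5 -1 0 0 0 5;0 2.9 -1.95 0 0 0 5;0 2.9 -1.95 0 0 0 5;0 2.9 -1.95 0 0 0 5;0 2.9 -1.95 0 0 0 5;0 2.9 -1.95 0 0 0 5",
  "force": 40
}}

```text
time: 5.9
tool_pos: [0.5988, 0.1016, 0.2761]
tcp_rot: [[-0.0, -0.0, 1.0], [-0.0, 1.0, 0.0], [-1.0, -0.0, -0.0]]
contact_force: [0.9, 0.5, -0.6]
grip_width: 0.785
```

Emit:
{"name": "step_arm", "arguments": {
  "targets": "0 2.9 -1.95 0 0 0 5;0 2.9 -1.95 0 0 0 5;0 2.9 -1.95 0 0 0 5;0 2.9 -1.95 0 0 0 5;0 2.9 -1.95 0 0 0 5;0 2.9 -1.95 0 0 0 5;0 1.4 -0.9 0 0 0 5;0 0 0 0 0 0 5;0 0 0 0 0 0 5;0 0 0 0 0 0 5"
}}

```text
time: 6.73
tool_pos: [0.4746, 0.2874, 0.2759]
tcp_rot: [[0.0, 0.001, 1.0], [-0.001, 1.0, -0.001], [-1.0, -0.001, 0.0]]
contact_force: [0.4, -0.7, -1.9]
grip_width: 0.786
```

```bash
python3 - <<'E'
from h import *
st(); im=snap('wrist','w5.png');snap('top','t5.png');snap('scene','s5.png')
E
```

```text
t 6.7333 pos [0.4746 0.2874 0.2759] 
R [[0.0, 0.001, 1.0], [-0.001, 1.0, -0.001], [-1.0, -0.001, 0.0]] 
j [  2.8  16.6 -45.6  94.8  12.3  73.8 -45.1] F [ 0.44 -0.74 -1.86] M [ 0.01 -0.02  0.01] g 0.7861106733740908
```

View pics/w5.png

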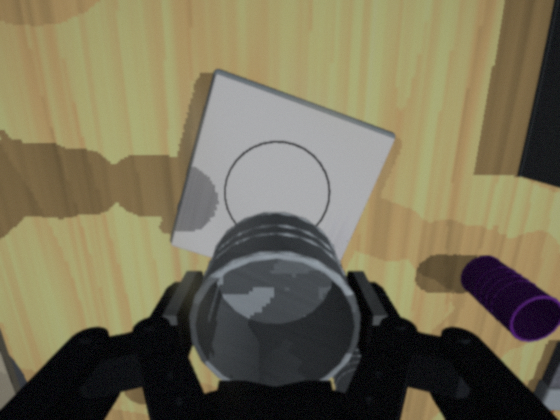

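View pics/s5.png

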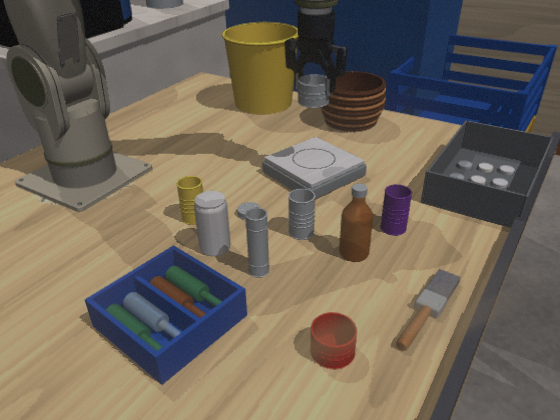

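The squat tin is held level. In the wrist view the circle spans x 225–330, with its top at y 141, so its centre is near (277.5,192).

```bash
python3 - <<'E'
from h import *
im=load('w5');print(onz(im,277.5,192.5,.045))
o=ctrl.get_obs();p=o['tool_pos']; z=p[2]-.0875+.05
for dy in(-.006,-.003,0,.003,.006):
    print(dy,[np.round(proj(im,[p[0]+a,p[1]+dy+b,z]),1) for a,b in((-.034,0),(.034,0),(0,.034))])
print(o['time'],p)
E
```

```text
[0.47785644 0.29292714 0.045     ]
-0.006 [array([189.7, 339.4]), array([358.9, 339.3]), array([274.3, 263.2])]
-0.003 [array([189.1, 333.2]), array([359.6, 333.1]), array([274.3, 255.8])]
0 [array([188.4, 327. ]), array([360.3, 326.9]), array([274.3, 248.2])]
0.003 [array([187.7, 320.6]), array([360.9, 320.5]), array([274.3, 240.5])]
0.006 [array([187. , 314.1]), array([361.6, 314. ]), array([274.3, 232.7])]
6.8833 [0.47484136 0.2871789  0.27577395]
```

Emit:
{"name": "step_arm", "arguments": {
  "targets": "2 0.4 0.2 0 0 0 5;3 0 0 0 0 0 5;3 0 0 0 0 0 5;3 0 0 0 0 0 5;2 0 0 0 0 0 5;0.8 0 0 0 0 0 5;0.2 0 0 0 0 0 5;0 0 0 0 0 0 5;0 0 0 0 0 0 5"
}}

```text
time: 7.63
tool_pos: [0.4769, 0.2926, 0.1373]
tcp_rot: [[0.002, 0.0, 1.0], [0.001, 1.0, -0.0], [-1.0, 0.001, 0.002]]
contact_force: [-0.5, -0.0, -0.3]
grip_width: 0.787
```

```bash
python3 - <<'E'
from h import *
st(); snap('scene','s6.png')
E
```

```text
t 7.6333 pos [0.4769 0.2926 0.1373] 
R [[0.002, 0.0, 1.0], [0.001, 1.0, -0.0], [-1.0, 0.001, 0.002]] 
j [ -1.   25.7 -42.5 102.4  19.9  59.5 -50.9] F [-0.54 -0.05 -0.26] M [ 0.05 -0.01  0.06] g 0.7866622898071947
```

View pics/s6.png

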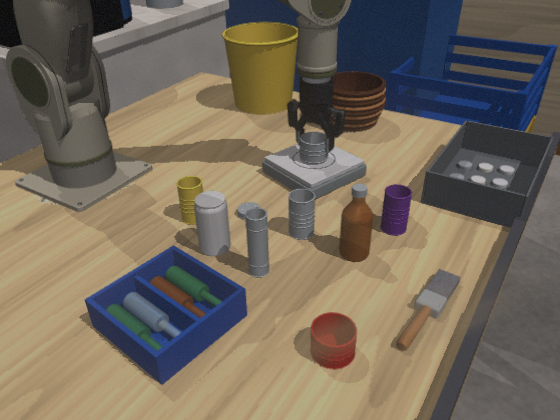

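Emit:
{"name": "step_arm", "arguments": {
  "targets": "0.2 0 0 0 0 0 5;0.1 0 0 0 0 0 5;0.1 0 0 0 0 0 5;0 0 0 0 0 0 5;0 0 0 0 0 0 5"
}}

```text
time: 8.1
tool_pos: [0.4763, 0.2924, 0.1325]
tcp_rot: [[0.001, -0.0, 1.0], [-0.0, 1.0, 0.0], [-1.0, -0.0, 0.001]]
contact_force: [-2.1, -2.5, 5.0]
grip_width: 0.786
```

Emit:
{"name": "step_arm", "arguments": {
  "targets": "0 0 0 0 0 0 7.6;0 0 0 0 0 0 8.54;0 0 0 0 0 0 8.54;0 0 0 0 0 0 8.54;0 0 0 0 0 0 8.54"
}}

```text
time: 8.52
tool_pos: [0.476, 0.2923, 0.1318]
tcp_rot: [[-0.0, -0.0, 1.0], [-0.0, 1.0, 0.0], [-1.0, -0.0, -0.0]]
contact_force: [-0.0, 0.2, -0.2]
grip_width: 0.998
```

Emit:
{"name": "step_arm", "arguments": {
  "targets": "-1 0 0 0 0 0 8.54;-2 0 0 0 0 0 8.54;-3 0 0 0 0 0 8.54;-3 0 0 0 0 0 8.54;-3 0 0 0 0 0 8.54;-3 0 0 0 0 0 8.54;-1 0 0 0 0 0 8.54;0 0 0 0 0 0 8.54;0 0 0 0 0 0 8.54;0 0 0 0 0 0 8.54"
}}

```text
time: 9.35
tool_pos: [0.4757, 0.292, 0.2908]
tcp_rot: [[-0.001, -0.0, 1.0], [-0.001, 1.0, 0.0], [-1.0, -0.001, -0.001]]
contact_force: [-0.1, 0.0, -0.5]
grip_width: 0.997
```

```bash
python3 - <<'E'
from h import *
st(); im=snap('wrist','w7.png')
cv2.imwrite('pics/c7.png',cv2.resize(im['pixels'][130:330,170:370],None,fx=3,fy=3,interpolation=2))
E
```

```text
t 9.35 pos [0.4757 0.292  0.2908] 
R [[-0.001, -0.0, 1.0], [-0.001, 1.0, 0.0], [-1.0, -0.001, -0.001]] 
j [  2.6  16.5 -45.9  93.1  12.1  75.7 -45.2] F [-0.12  0.04 -0.46] M [-0.   -0.01 -0.01] g 0.9974287212848094
```

View pics/c7.png

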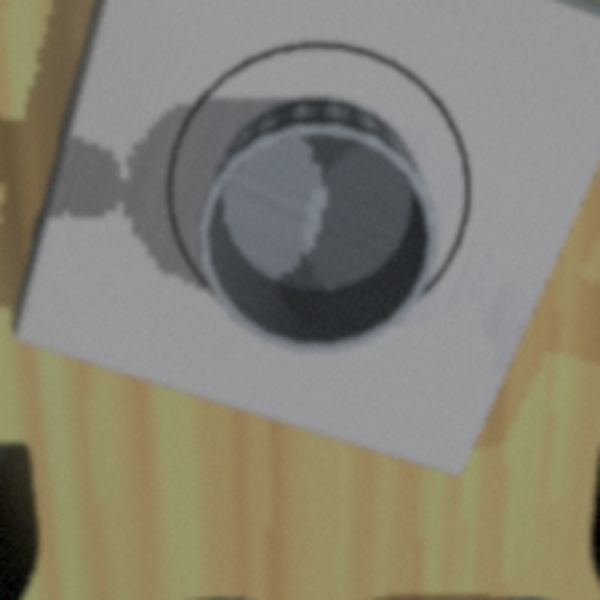

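```bash
python3 - <<'E'
from h import *
im=load('w7');print(onz(im,276.3,208,.095),onz(im,170+318.5/3,130+190/3,.045));print(proj(im,[.4757,.292,.095]));st()
E
```

```text
[0.47734336 0.29267638 0.095     ] [0.47741691 0.29279315 0.045     ]
[274.37725444 208.75497411]
t 9.4 pos [0.4756 0.2919 0.2906] 
R [[-0.002, -0.001, 1.0], [-0.001, 1.0, 0.001], [-1.0, -0.001, -0.002]] 
j [  2.6  16.5 -45.9  93.1  12.2  75.7 -45.2] F [-0.48  0.32 -0.3 ] M [0.04 0.02 0.04] g 0.9972784228818102
```

Emit:
{"name": "step_arm", "arguments": {
  "targets": "0 -2 0.85 0 0 0 8.54;0 -3.5 1.5 0 0 0 8.54;0 -3.5 1.5 0 0 0 8.54;0 -3.5 1.5 0 0 0 8.54;0 -3.5 1.5 0 0 0 8.54;0 -3.5 1.5 0 0 0 8.54;0 -2.8 1 0 0 0 8.54;0 0 0 0 0 0 8.54;0 0 0 0 0 0 8.54;0 0 0 0 0 0 8.54;0 0 0 0 0 0 8.54"
}}

```text
time: 10.32
tool_pos: [0.5691, 0.0709, 0.2914]
tcp_rot: [[-0.001, -0.003, 1.0], [0.0, 1.0, 0.003], [-1.0, 0.0, -0.001]]
contact_force: [0.2, 0.7, 0.7]
grip_width: 1.002
```

```bash
python3 - <<'E'
from h import *
st(); im=snap('wrist','w8.png')
print(proj(im,[.569,.069,.09]))
cv2.imwrite('pics/c8.png',cv2.resize(im['pixels'][130:330,170:370],None,fx=3,fy=3,interpolation=2))
E
```

```text
t 10.3167 pos [0.5691 0.0709 0.2914] 
R [[-0.001, -0.003, 1.0], [0.0, 1.0, 0.003], [-1.0, 0.0, -0.001]] 
j [ 20.5  17.  -38.7  91.1  10.8  75.8 -19.5] F [0.15 0.71 0.67] M [ 0.05  0.   -0.04] g 1.0021439184974736
[274.2303833  209.27348603]
```

View pics/c8.png

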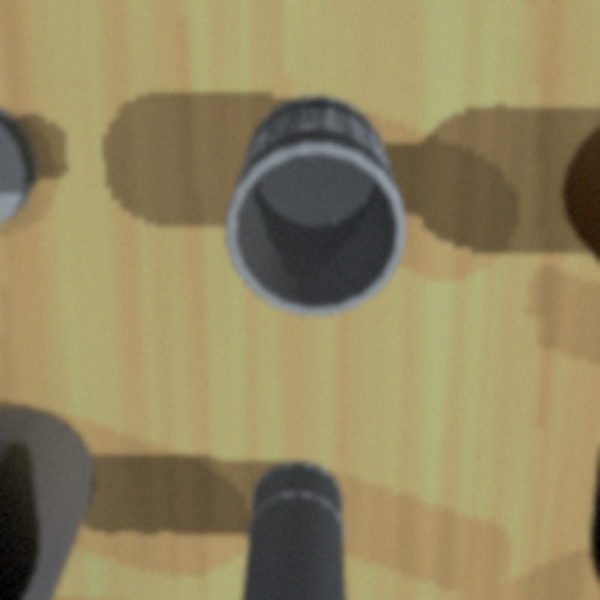

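```bash
python3 - <<'E'
from h import *
im=load('w8');print(onz(im,275.7,205.8,.09));st()
E
```

```text
[0.57027208 0.07216789 0.09      ]
t 10.3667 pos [0.5691 0.0709 0.2916] 
R [[-0.001, -0.003, 1.0], [0.0, 1.0, 0.003], [-1.0, 0.0, -0.001]] 
j [ 20.5  17.  -38.7  91.1  10.8  75.8 -19.5] F [-0.65  1.13  0.25] M [-0.02 -0.02 -0.02] g 0.9971406300559824
```

Emit:
{"name": "step_arm", "arguments": {
  "targets": "2 0.15 0 0 0 0 8.54;3.5 0 0 0 0 0 8.54;3.5 0 0 0 0 0 8.54;3.5 0 0 0 0 0 8.54;2.5 0 0 0 0 0 8.54;0.9 0 0 0 0 0 8.54;0 0 0 0 0 0 8.54;0 0 0 0 0 0 8.54;0 0 0 0 0 0 6"
}}

```text
time: 11.12
tool_pos: [0.5707, 0.0715, 0.1349]
tcp_rot: [[0.003, -0.001, 1.0], [0.0, 1.0, 0.001], [-1.0, 0.0, 0.003]]
contact_force: [0.1, -0.4, 0.7]
grip_width: 0.888
```

```bash
python3 - <<'E'
from h import *
st(); im=snap('wrist','w9.png')
for dy in(-.006,-.003,0,.003,.006):
    print(dy,[np.round(proj(im,[.569+a,.071+dy+b,.09]),1) for a,b in((-.026,0),(.026,0),(0,.026))])
E
```

```text
t 11.1167 pos [0.5707 0.0715 0.1349] 
R [[0.003, -0.001, 1.0], [0.0, 1.0, 0.001], [-1.0, 0.0, 0.003]] 
j [ 17.9  26.  -36.1 100.4  17.5  59.2 -24.5] F [ 0.12 -0.44  0.72] M [-0.03 -0.05 -0.  ] g 0.8878792984512514
-0.006 [array([208. , 328.5]), array([330.9, 328.4]), array([269.2, 273.7])]
-0.003 [array([207.5, 322.5]), array([331.3, 322.4]), array([269.1, 266.9])]
0 [array([207. , 316.5]), array([331.7, 316.4]), array([269.1, 260. ])]
0.003 [array([206.5, 310.3]), array([332.2, 310.3]), array([269.1, 253. ])]
0.006 [array([206. , 304.1]), array([332.6, 304. ]), array([269. , 245.9])]
```

View pics/w9.png

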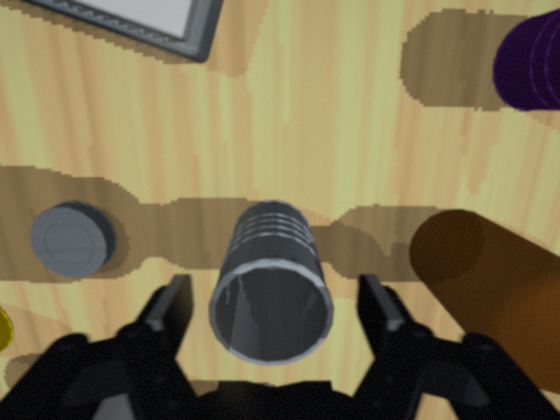

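Emit:
{"name": "step_arm", "arguments": {
  "targets": "0 0 0 0 0 0 4;0 0 0 0 0 0 4;0 0 0 0 0 0 4;0 0 0 0 0 0 4;0 0 0 0 0 0 4;0 0 0 0 0 0 4",
  "force": 40
}}

```text
time: 11.67
tool_pos: [0.5704, 0.0711, 0.1348]
tcp_rot: [[0.002, -0.0, 1.0], [-0.0, 1.0, 0.0], [-1.0, -0.0, 0.002]]
contact_force: [-3.2, -0.3, 8.5]
grip_width: 0.601
```

```bash
python3 - <<'E'
from h import *
st()
E
```

```text
t 11.6667 pos [0.5704 0.0711 0.1348] 
R [[0.002, -0.0, 1.0], [-0.0, 1.0, 0.0], [-1.0, -0.0, 0.002]] 
j [ 17.9  26.  -36.1 100.4  17.5  59.2 -24.5] F [-3.19 -0.34  8.49] M [-0.08  0.59 -0.02] g 0.6011454008899859
```

Emit:
{"name": "step_arm", "arguments": {
  "targets": "-0.5 0 0 0 0 0 4;-2 0 0 0 0 0 4;-3.5 0 0 0 0 0 4;-3.5 0 0 0 0 0 4;-3 0 0 0 0 0 4;-1.5 0 0 0 0 0 4;0 1.6 -0.64 0 0 0 4;0 3.3 -1.4 0 0 0 4;0 3.3 -1.4 0 0 0 4;0 3.3 -1.4 0 0 0 4;0 3.3 -1.4 0 0 0 4;0 3.3 -1.4 0 0 0 4;0 2.4 -1.1 0 0 0 4;0 1.6 -0.7 0 0 0 4;0 0 0 0 0 0 4;0 0 0 0 0 0 4;0 0 0 0 0 0 4"
}}

```text
time: 13.08
tool_pos: [0.4757, 0.2909, 0.2731]
tcp_rot: [[0.001, 0.001, 1.0], [-0.001, 1.0, -0.001], [-1.0, -0.001, 0.001]]
contact_force: [-0.1, 0.3, -1.6]
grip_width: 0.599
```

```bash
python3 - <<'E'
from h import *
st(); im=snap('wrist','w10.png'); snap('scene','s10.png')
o=ctrl.get_obs();p=o['tool_pos'];z=p[2]-.0448
for dy in(-.003,0,.003):
    print(dy,[np.round(proj(im,[p[0]+a,p[1]+dy+b,z]),1) for a,b in((-.026,0),(.026,0),(0,.026))],[np.round(proj(im,[p[0]+a,p[1]+dy+b,z-.09]),1) for a,b in((-.026,0),(.026,0),(0,.026))])
E
```

```text
t 13.0833 pos [0.4757 0.2909 0.2731] 
R [[0.001, 0.001, 1.0], [-0.001, 1.0, -0.001], [-1.0, -0.001, 0.001]] 
j [  2.5  17.1 -45.7  94.6  12.8  73.6 -45.7] F [-0.1   0.32 -1.57] M [ 0.   -0.    0.05] g 0.5987113104712236
-0.003 [array([212.4, 322.3]), array([336.3, 322.2]), array([274.3, 266.7])] [array([236.2, 239.9]), array([312.5, 239.9]), array([274.3, 203.2])]
0 [array([212. , 316.2]), array([336.7, 316.1]), array([274.3, 259.8])] [array([236. , 235.8]), array([312.6, 235.8]), array([274.3, 198.8])]
0.003 [array([211.5, 310.1]), array([337.2, 310. ]), array([274.3, 252.7])] [array([235.8, 231.7]), array([312.8, 231.7]), array([274.3, 194.3])]
```

View pics/w10.png

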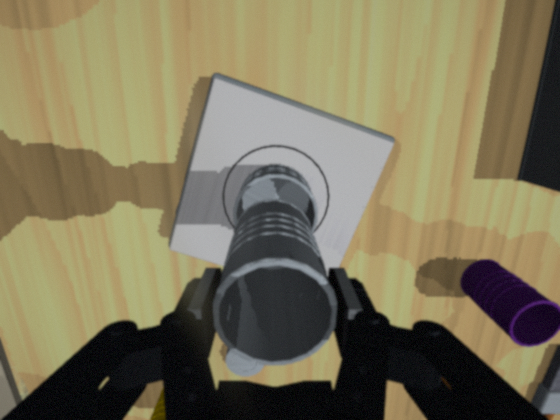

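View pics/s10.png

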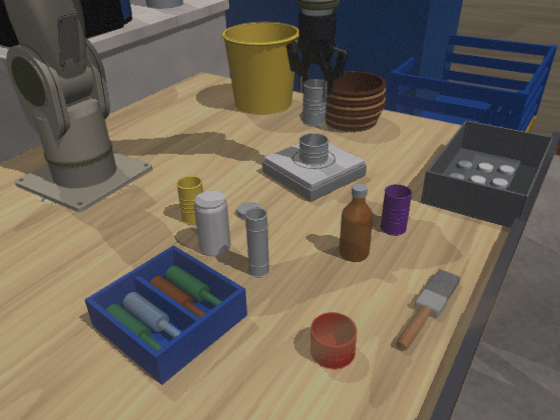

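Emit:
{"name": "step_arm", "arguments": {
  "targets": "1.5 0.1 0 0 0 0 4;1.5 0 0 0 0 0 4;1 0 0 0 0 0 4;1 0 0 0 0 0 4;1 0 0 0 0 0 4;1 0 0 0 0 0 4;0 0 0 0 0 0 4;0 0 0 0 0 0 4;0 0 0 0 0 0 4"
}}

```text
time: 13.93
tool_pos: [0.4753, 0.2931, 0.2033]
tcp_rot: [[0.0, -0.001, 1.0], [0.0, 1.0, 0.001], [-1.0, 0.0, 0.0]]
contact_force: [0.5, 0.9, -0.6]
grip_width: 0.602
```

```bash
python3 - <<'E'
from h import *
st(); im=snap('wrist','w11.png')
cv2.imwrite('pics/c11.png',cv2.resize(im['pixels'][150:350,170:370],None,fx=3,fy=3,interpolation=2))
E
```

```text
t 13.9333 pos [0.4753 0.2931 0.2033] 
R [[0.0, -0.001, 1.0], [0.0, 1.0, 0.001], [-1.0, 0.0, 0.0]] 
j [  1.   21.1 -44.6  99.2  16.   66.3 -48.2] F [ 0.49  0.85 -0.6 ] M [ 0.04 -0.01 -0.03] g 0.6019050814458287
```

View pics/c11.png

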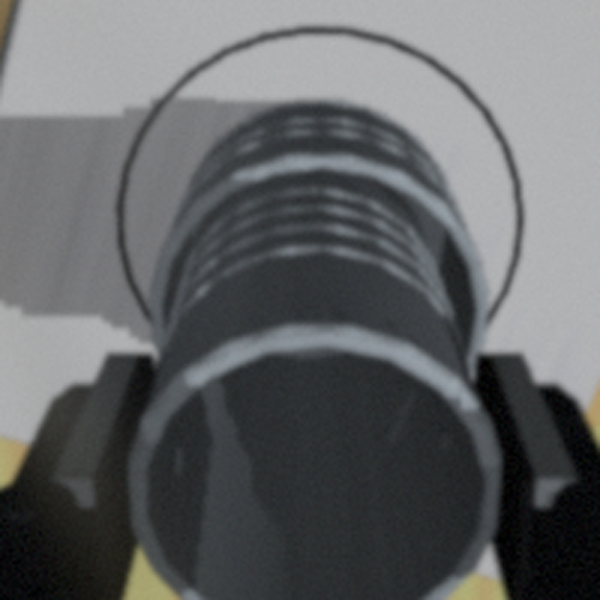

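Emit:
{"name": "step_arm", "arguments": {
  "targets": "0.8 0 0.1 0 0 0 4;0.5 0 0 0 0 0 4;0.3 0 0 0 0 0 4;0.2 0 0 0 0 0 4;0.1 0 0 0 0 0 4;0 0 0 0 0 0 4;0 0 0 0 0 0 4"
}}

```text
time: 14.57
tool_pos: [0.4762, 0.2929, 0.184]
tcp_rot: [[0.0, -0.0, 1.0], [0.0, 1.0, 0.0], [-1.0, 0.0, 0.0]]
contact_force: [0.2, 0.0, -1.2]
grip_width: 0.595
```

Emit:
{"name": "step_arm", "arguments": {
  "targets": "0.1 0 0 0 0 0 4;0 0 0 0 0 0 4;0 0 0 0 0 0 4"
}}

```text
time: 14.82
tool_pos: [0.4762, 0.2928, 0.183]
tcp_rot: [[0.0, -0.0, 1.0], [-0.0, 1.0, 0.0], [-1.0, -0.0, 0.0]]
contact_force: [0.1, 0.1, -1.1]
grip_width: 0.597
```

Emit:
{"name": "step_arm", "arguments": {
  "targets": "0.1 0 0 0 0 0 4;0 0 0 0 0 0 4;0 0 0 0 0 0 4"
}}

```text
time: 15.07
tool_pos: [0.4762, 0.2932, 0.1828]
tcp_rot: [[0.001, -0.001, 1.0], [0.0, 1.0, 0.001], [-1.0, 0.0, 0.001]]
contact_force: [-2.7, -1.7, 8.2]
grip_width: 0.601
```

Contact at the expected height, so I release.

Emit:
{"name": "step_arm", "arguments": {
  "targets": "0 0 0 0 0 0 6;0 0 0 0 0 0 7;0 0 0 0 0 0 7.5;0 0 0 0 0 0 7.5;0 0 0 0 0 0 7.5;-1 0 0 0 0 0 7.5;-2 0 0 0 0 0 7.5;-3 0 0 0 0 0 8.54;-3 0 0 0 0 0 8.54;-3 0 0 0 0 0 8.54;-1 0 0 0 0 0 8.54;0 0 0 0 0 0 8.54;0 0 0 0 0 0 8.54;0 0 0 0 0 0 8.54"
}}

```text
time: 16.23
tool_pos: [0.4759, 0.2925, 0.3108]
tcp_rot: [[-0.001, -0.0, 1.0], [-0.001, 1.0, 0.0], [-1.0, -0.001, -0.001]]
contact_force: [0.2, 0.2, -0.3]
grip_width: 1.0
```

```bash
python3 - <<'E'
from h import *
st(); im=snap('wrist','w12.png')
cv2.imwrite('pics/c12.png',cv2.resize(im['pixels'][130:330,170:370],None,fx=3,fy=3,interpolation=2))
E
```

```text
t 16.2333 pos [0.4759 0.2925 0.3108] 
R [[-0.001, -0.0, 1.0], [-0.001, 1.0, 0.0], [-1.0, -0.001, -0.001]] 
j [  2.8  15.8 -46.2  91.4  11.6  77.8 -44.8] F [ 0.23  0.17 -0.3 ] M [-0.    0.02 -0.02] g 1.0002891707841317
```

View pics/c12.png

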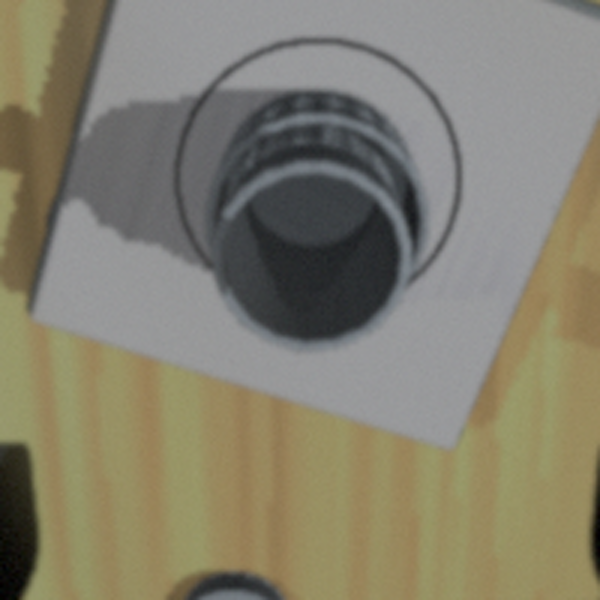

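```bash
python3 - <<'E'
from h import *
im=load('w12');print(onz(im,274.3,215,.138));st()
E
```

```text
[0.47583025 0.29443584 0.138     ]
t 16.2833 pos [0.4758 0.2924 0.3106] 
R [[-0.002, -0.0, 1.0], [-0.001, 1.0, 0.0], [-1.0, -0.001, -0.002]] 
j [  2.8  15.8 -46.2  91.4  11.6  77.8 -44.8] F [-0.25 -0.02  0.1 ] M [-0.07  0.02  0.03] g 1.0003882915019424
```

Emit:
{"name": "step_arm", "arguments": {
  "targets": "0 -2 0.5 0 0 0 8.54;0 -3.6 0.85 0 0 0 8.54;0 -3.6 0.85 0 0 0 8.54;0 -3.6 0.85 0 0 0 8.54;0 -3.6 0.85 0 0 0 8.54;0 -3.6 0.85 0 0 0 8.54;0 -3.6 0.85 0 0 0 8.54;0 -3.6 0.85 0 0 0 8.54;0 -3.6 0.85 0 0 0 8.54;0 -3.6 0.85 0 0 0 8.54;0 -2.3 0.47 0 0 0 8.54;0 0 0 0 0 0 8.54;0 0 0 0 0 0 8.54;0 0 0 0 0 0 8.54;0 0 0 0 0 0 8.54"
}}

```text
time: 17.53
tool_pos: [0.5623, -0.0724, 0.3115]
tcp_rot: [[-0.001, -0.003, 1.0], [0.001, 1.0, 0.003], [-1.0, 0.001, -0.001]]
contact_force: [-0.5, -0.2, 0.3]
grip_width: 1.003
```

```bash
python3 - <<'E'
from h import *
st(); im=snap('wrist','w13.png')
cv2.imwrite('pics/c13.png',cv2.resize(im['pixels'][150:350,170:370],None,fx=3,fy=3,interpolation=2))
E
```

```text
t 17.5333 pos [ 0.5623 -0.0724  0.3115] 
R [[-0.001, -0.003, 1.0], [0.001, 1.0, 0.003], [-1.0, 0.001, -0.001]] 
j [ 30.9  14.4 -33.2  90.7   8.   77.4  -3.1] F [-0.47 -0.23  0.33] M [-0.   -0.04  0.03] g 1.0029578335860077
```

View pics/c13.png

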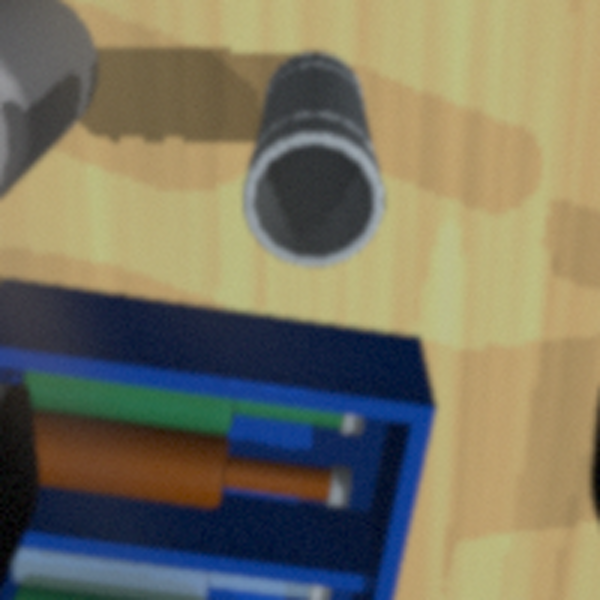

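```bash
python3 - <<'E'
from h import *
im=load('w13');print(onz(im,274.8,216.2,.13));st()
E
```

```text
[ 0.56276795 -0.07410579  0.13      ]
t 17.5833 pos [ 0.5623 -0.0725  0.3117] 
R [[-0.0, -0.003, 1.0], [0.0, 1.0, 0.003], [-1.0, 0.0, -0.0]] 
j [ 30.9  14.4 -33.2  90.7   8.   77.4  -3.1] F [0.06 0.26 0.05] M [ 0.01  0.03 -0.01] g 0.9970120555844143
```

Emit:
{"name": "step_arm", "arguments": {
  "targets": "2 0 0 0 0 0 8;3.5 0 0 0 0 0 7;3.5 0 0 0 0 0 7;2.8 0 0 0 0 0 7;1.5 0 0 0 0 0 7;0.5 0 0 0 0 0 7;0 0 0 0 0 0 7;0 0 0 0 0 0 7;0 0 0 0 0 0 6"
}}

```text
time: 18.33
tool_pos: [0.5634, -0.0738, 0.1756]
tcp_rot: [[0.002, -0.001, 1.0], [-0.0, 1.0, 0.001], [-1.0, -0.0, 0.002]]
contact_force: [-0.1, 0.3, -0.4]
grip_width: 0.711
```

```bash
python3 - <<'E'
from h import *
p=st()['tool_pos']; im=snap('wrist','w14.png')
for dy in(-.003,0,.003):
    print(dy,[np.round(proj(im,[p[0]+a,p[1]+dy+b,.13]),1) for a,b in((-.019,0),(.019,0),(0,.019),(0,-.019))])
cv2.imwrite('pics/c14.png',cv2.resize(im['pixels'][220:420,170:370],None,fx=3,fy=3,interpolation=2))
E
```

```text
t 18.3333 pos [ 0.5634 -0.0738  0.1756] 
R [[0.002, -0.001, 1.0], [-0.0, 1.0, 0.001], [-1.0, -0.0, 0.002]] 
j [ 29.6  21.2 -32.   99.8  12.5  62.4  -6.4] F [-0.09  0.27 -0.37] M [ 0.03 -0.02  0.04] g 0.7112256686302799
-0.003 [array([228.4, 320.6]), array([318.6, 320.6]), array([273.5, 280.7]), array([273.5, 356.9])]
0 [array([228. , 314.6]), array([319. , 314.5]), array([273.5, 274.1]), array([273.5, 351.4])]
0.003 [array([227.7, 308.4]), array([319.3, 308.4]), array([273.5, 267.3]), array([273.5, 345.8])]
```

View pics/c14.png

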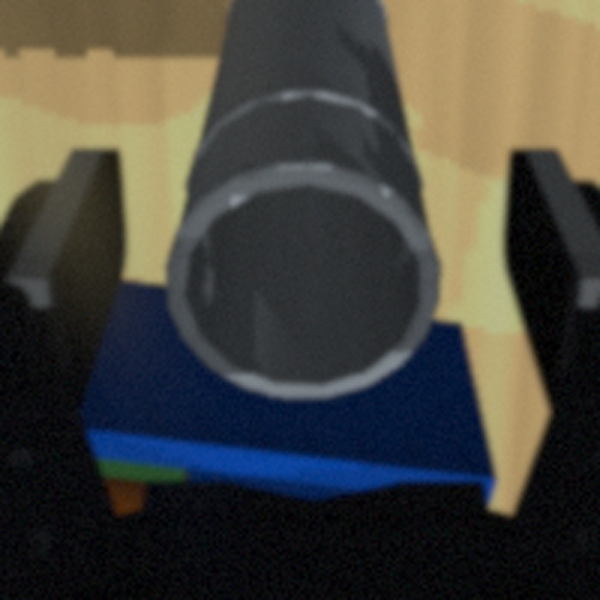

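Emit:
{"name": "step_arm", "arguments": {
  "targets": "0.2 0 -0.1 0 0 0 6;0 0 0 0 0 0 5;0 0 0 0 0 0 3;0 0 0 0 0 0 3;0 0 0 0 0 0 3;0 0 0 0 0 0 3;0 0 0 0 0 0 3;0 0 0 0 0 0 3",
  "force": 40
}}

```text
time: 19.05
tool_pos: [0.5618, -0.0742, 0.1724]
tcp_rot: [[0.001, -0.0, 1.0], [-0.0, 1.0, 0.0], [-1.0, -0.0, 0.001]]
contact_force: [-0.3, 0.4, 4.9]
grip_width: 0.442
```

```bash
python3 - <<'E'
from h import *
st()
E
```

```text
t 19.05 pos [ 0.5618 -0.0742  0.1724] 
R [[0.001, -0.0, 1.0], [-0.0, 1.0, 0.0], [-1.0, -0.0, 0.001]] 
j [ 29.6  21.3 -31.9 100.1  12.6  62.1  -6.5] F [-0.27  0.41  4.92] M [-0.1   0.4  -0.06] g 0.44208229805227145
```

Emit:
{"name": "step_arm", "arguments": {
  "targets": "-0.5 0 0 0 0 0 3;-2 0 0 0 0 0 3;-3.5 0 0 0 0 0 3;-3.5 0 0 0 0 0 3;-3.5 0 0 0 0 0 3;-2.5 0 0 0 0 0 3;-0.5 0 0 0 0 0 3"
}}

```text
time: 19.63
tool_pos: [0.5627, -0.0739, 0.337]
tcp_rot: [[0.006, -0.0, 1.0], [-0.001, 1.0, 0.0], [-1.0, -0.001, 0.006]]
contact_force: [0.6, -0.1, -0.1]
grip_width: 0.438
```

Emit:
{"name": "step_arm", "arguments": {
  "targets": "0 1.5 -0.4 0 0 0 3;0 3 -0.7 0 0 0 3;0 3.5 -0.8 0 0 0 3;0 3.5 -0.8 0 0 0 3;0 3.5 -0.8 0 0 0 3;0 3.5 -0.8 0 0 0 3;0 3.5 -0.8 0 0 0 3;0 3.5 -0.8 0 0 0 3;0 3.5 -0.8 0 0 0 3;0 3.5 -0.8 0 0 0 3;0 2.7 -0.7 0 0 0 3;0 1.5 -0.4 0 0 0 3;0 0 0 0 0 0 3;0 0 0 0 0 0 3;0 0 0 0 0 0 3;0 0 0 0 0 0 3"
}}

```text
time: 20.97
tool_pos: [0.4757, 0.2915, 0.3312]
tcp_rot: [[-0.001, 0.001, 1.0], [-0.001, 1.0, -0.001], [-1.0, -0.001, -0.001]]
contact_force: [0.9, 0.1, -1.0]
grip_width: 0.443
```

```bash
python3 - <<'E'
from h import *
p=st()['tool_pos']; im=snap('wrist','w15.png'); snap('scene','s15.png')
z=p[2]-.0424
for dy in(-.003,0,.003):
    print(dy,[np.round(proj(im,[p[0]+a,p[1]+dy+b,z]),1) for a,b in((-.019,0),(.019,0),(0,.019),(0,-.019))],[np.round(proj(im,[p[0]+a,p[1]+dy+b,z-.13]),1) for a,b in((-.019,0),(.019,0),(0,.019))])
print([np.round(proj(im,[.4755+a,.2935+b,.138]),1) for a,b in((-.026,0),(.026,0),(0,.026))])
cv2.imwrite('pics/c15.png',cv2.resize(im['pixels'][130:400,160:390],None,fx=2.2,fy=2.2,interpolation=2))
E
```

```text
t 20.9667 pos [0.4757 0.2915 0.3312] 
R [[-0.001, 0.001, 1.0], [-0.001, 1.0, -0.001], [-1.0, -0.001, -0.001]] 
j [  3.5  15.2 -47.   89.7  11.2  80.1 -44.6] F [ 0.91  0.07 -0.98] M [-0.01 -0.06 -0.02] g 0.44260728432460317
-0.003 [array([227.7, 325.3]), array([319.9, 325.2]), array([273.7, 284.7]), array([273.9, 362.1])] [array([250.2, 221.2]), array([298.2, 221.1]), array([274.2, 197.9])]
0 [array([227.3, 319.1]), array([320.3, 319. ]), array([273.7, 277.9]), array([273.9, 356.5])] [array([250.1, 217.6]), array([298.3, 217.5]), array([274.2, 194.1])]
0.003 [array([226.9, 312.9]), array([320.6, 312.8]), array([273.7, 271. ]), array([273.9, 350.9])] [array([250. , 213.9]), array([298.4, 213.9]), array([274.1, 190.3])]
[array([243.2, 207.5]), array([304.7, 207.4]), array([273.9, 177.1])]
```

View pics/c15.png

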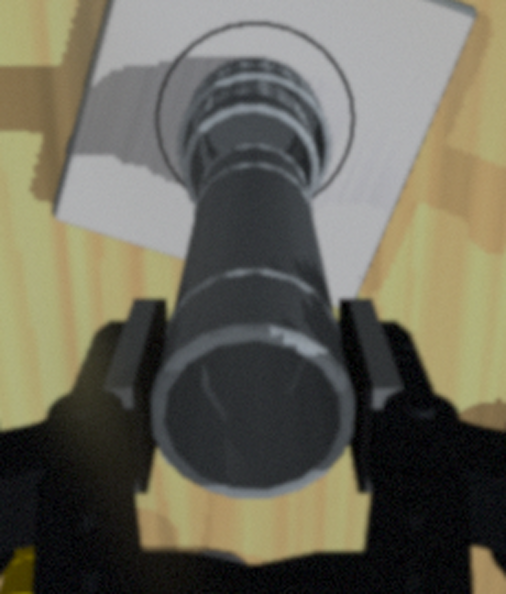

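View pics/s15.png

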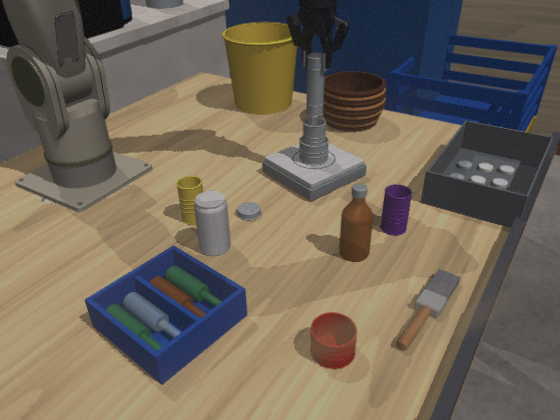

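Emit:
{"name": "step_arm", "arguments": {
  "targets": "0.5 0.1 0 0 0 0 3;0.8 0 0 0 0 0 3;0.8 0 0 0 0 0 3;0.5 0 0 0 0 0 3;0 0 0 0 0 0 3;0 0 0 0 0 0 3;0 0 0 0 0 0 3"
}}

```text
time: 21.65
tool_pos: [0.4754, 0.2939, 0.3061]
tcp_rot: [[0.0, -0.0, 1.0], [0.0, 1.0, 0.0], [-1.0, 0.0, 0.0]]
contact_force: [0.6, -0.6, -1.1]
grip_width: 0.44
```

```bash
python3 - <<'E'
from h import *
p=st()['tool_pos']; im=snap('wrist','w16.png')
cv2.imwrite('pics/c16.png',cv2.resize(im['pixels'][130:330,170:370],None,fx=3,fy=3,interpolation=2))
E
```

```text
t 21.65 pos [0.4754 0.2939 0.3061] 
R [[0.0, -0.0, 1.0], [0.0, 1.0, 0.0], [-1.0, 0.0, 0.0]] 
j [  3.2  16.1 -46.9  91.8  12.   77.3 -45.3] F [ 0.61 -0.56 -1.13] M [0.04 0.02 0.03] g 0.4399182458274634
```

View pics/c16.png

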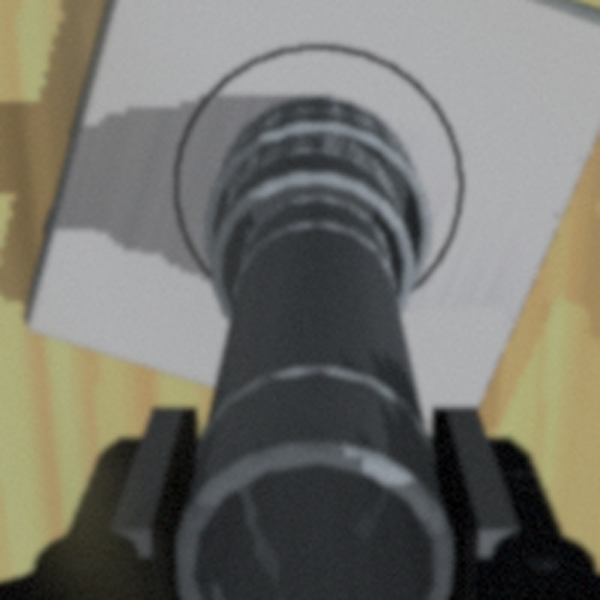

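Emit:
{"name": "step_arm", "arguments": {
  "targets": "1 0 0 0 0 0 3;1.5 0 0 0 0 0 3;1.5 0 0 0 0 0 3;1.5 0 0 0 0 0 3;1 0 0 0 0 0 3;0.7 0 0 0 0 0 3;0.3 0 0 0 0 0 3;0.2 0 0 0 0 0 3;0 0 0 0 0 0 3;0 0 0 0 0 0 3;0 0 0 0 0 0 3"
}}

```text
time: 22.62
tool_pos: [0.4756, 0.294, 0.2295]
tcp_rot: [[0.001, -0.0, 1.0], [0.0, 1.0, 0.0], [-1.0, 0.0, 0.001]]
contact_force: [0.2, 0.5, -0.5]
grip_width: 0.436
```

Emit:
{"name": "step_arm", "arguments": {
  "targets": "0.2 0 0 0 0 0 3;0.1 0 0 0 0 0 3;0 0 0 0 0 0 3;0 0 0 0 0 0 3"
}}

```text
time: 22.95
tool_pos: [0.4754, 0.2938, 0.2258]
tcp_rot: [[-0.0, -0.0, 1.0], [-0.0, 1.0, 0.0], [-1.0, -0.0, -0.0]]
contact_force: [0.4, 0.6, -0.7]
grip_width: 0.442
```

Emit:
{"name": "step_arm", "arguments": {
  "targets": "0.1 0 0 0 0 0 3;0.1 0 0 0 0 0 3;0 0 0 0 0 0 3;0 0 0 0 0 0 3"
}}

```text
time: 23.28
tool_pos: [0.4753, 0.2938, 0.2238]
tcp_rot: [[-0.0, -0.0, 1.0], [-0.0, 1.0, 0.0], [-1.0, -0.0, -0.0]]
contact_force: [1.3, -0.1, 0.1]
grip_width: 0.443
```

Emit:
{"name": "step_arm", "arguments": {
  "targets": "0.1 0 0 0 0 0 3;0 0 0 0 0 0 3;0 0 0 0 0 0 3"
}}

```text
time: 23.53
tool_pos: [0.4755, 0.294, 0.2235]
tcp_rot: [[0.001, -0.0, 1.0], [0.0, 1.0, 0.0], [-1.0, 0.0, 0.001]]
contact_force: [-1.0, 0.1, 5.0]
grip_width: 0.439
```

Emit:
{"name": "step_arm", "arguments": {
  "targets": "0 0 0 0 0 0 4.5;0 0 0 0 0 0 5.5;0 0 0 0 0 0 6.5;0 0 0 0 0 0 7;0 0 0 0 0 0 7;-1 0 0 0 0 0 7;-2 0 0 0 0 0 7;-3 0 0 0 0 0 8.54;-3 0 0 0 0 0 8.54;-3 0 0 0 0 0 8.54;-1 0 0 0 0 0 8.54;0 0 0 0 0 0 8.54;0 0 0 0 0 0 8.54;0 0 0 0 0 0 8.54"
}}

```text
time: 24.7
tool_pos: [0.4751, 0.2935, 0.3518]
tcp_rot: [[-0.001, -0.0, 1.0], [-0.001, 1.0, 0.0], [-1.0, -0.001, -0.001]]
contact_force: [-0.3, -0.0, -0.4]
grip_width: 1.003
```

```bash
python3 - <<'E'
from h import *
p=st()['tool_pos']; im=snap('wrist','w17.png'); s=snap('scene','s17.png')
cv2.imwrite('pics/c17.png',np.hstack([cv2.resize(im['pixels'][150:350,170:370],(400,400),interpolation=2),cv2.resize(s['pixels'][60:210,240:390],(400,400),interpolation=2)]))
E
```

```text
t 24.7 pos [0.4751 0.2935 0.3518] 
R [[-0.001, -0.0, 1.0], [-0.001, 1.0, 0.0], [-1.0, -0.001, -0.001]] 
j [  3.4  14.7 -47.3  87.7  10.8  82.4 -44.3] F [-0.33 -0.02 -0.38] M [-0.02 -0.01 -0.04] g 1.0029845812773863
```

View pics/c17.png

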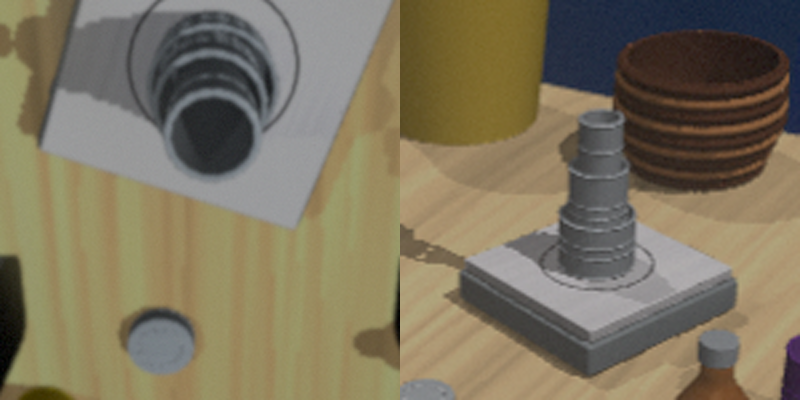

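```bash
python3 - <<'E'
from h import *
im=load('w17');print(onz(im,276.2,216.2,.181),onz(im,250.5,320.5,.015));st()
E
```

```text
[0.47656367 0.29515326 0.181     ] [0.43957633 0.07696822 0.015     ]
t 24.8 pos [0.4751 0.2935 0.3516] 
R [[-0.002, -0.0, 1.0], [-0.001, 1.0, 0.0], [-1.0, -0.001, -0.002]] 
j [  3.4  14.7 -47.3  87.7  10.8  82.4 -44.3] F [-0.19 -0.44 -0.25] M [-0.01  0.01  0.01] g 1.0049567286856356
```

Emit:
{"name": "step_arm", "arguments": {
  "targets": "0 -2 -0.36 0 0 0 8.54;0 -3.5 -0.6 0 0 0 8.54;0 -3.6 -0.6 0 0 0 8.54;0 -3.6 -0.6 0 0 0 8.54;0 -3.6 -0.6 0 0 0 8.54;2 -3.5 -0.5 0 0 0 8.54;3 -2.5 -0.4 0 0 0 8.54;3.5 0 0 0 0 0 8.54;3 0 0 0 0 0 8.54;1.5 0 0 0 0 0 8.54;0 0 0 0 0 0 8.54;0 0 0 0 0 0 8.54;0 0 0 0 0 0 8.54"
}}

```text
time: 25.88
tool_pos: [0.4393, 0.0711, 0.2238]
tcp_rot: [[0.001, -0.001, 1.0], [0.0, 1.0, 0.001], [-1.0, 0.0, 0.001]]
contact_force: [0.3, -0.0, 0.6]
grip_width: 1.003
```

```bash
python3 - <<'E'
from h import *
p=st()['tool_pos']; im=snap('wrist','w18.png')
print(proj(im,[.4385,.071,.015]))
cv2.imwrite('pics/c18.png',cv2.resize(im['pixels'][130:330,170:370],None,fx=3,fy=3,interpolation=2))
E
```

```text
t 25.8833 pos [0.4393 0.0711 0.2238] 
R [[0.001, -0.001, 1.0], [0.0, 1.0, 0.001], [-1.0, 0.0, 0.001]] 
j [ 23.5   2.3 -38.7 113.8   1.6  64.4 -15.9] F [ 0.27 -0.01  0.56] M [-0.   -0.05  0.01] g 1.0025218017898292
[272.98590145 204.86327938]
```

View pics/c18.png

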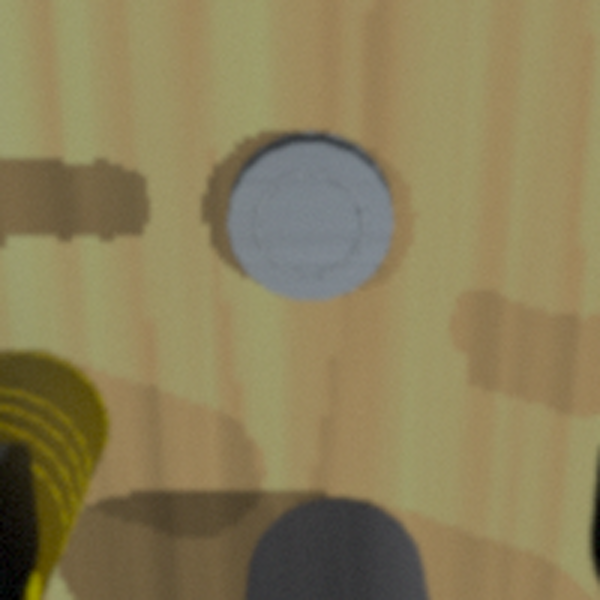

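Emit:
{"name": "step_arm", "arguments": {
  "targets": "2 0 0 0 0 0 6.2;3 0 0 0 0 0 6.2;3 0 0 0 0 0 6.2;3 0 0 0 0 0 6.2;2 0 0 0 0 0 6.2;0.7 0 0 0 0 0 6.2;0 0 0 0 0 0 6.2;0 0 0 0 0 0 6.2;0 0 0 0 0 0 6.2"
}}

```text
time: 26.68
tool_pos: [0.4401, 0.071, 0.0876]
tcp_rot: [[0.003, -0.0, 1.0], [-0.0, 1.0, 0.0], [-1.0, -0.0, 0.003]]
contact_force: [1.1, -0.6, -2.0]
grip_width: 0.724
```

```bash
python3 - <<'E'
from h import *
p=st()['tool_pos']; im=snap('wrist','w19.png'); s=snap('scene','s19.png')
print(proj(im,[.4388,.0717,.015]))
for z in (0,.01,.02): print(z,[proj(s,[p[0]+a,p[1]+b,z]) for a,b in ((-.031,-.011),(.031,-.011))])
cv2.imwrite('pics/c19.png',np.hstack([cv2.resize(im['pixels'][220:420,170:370],(400,400),interpolation=2),cv2.resize(s['pixels'][140:240,200:300],(400,400),interpolation=2)]))
E
```

```text
t 26.6833 pos [0.4401 0.071  0.0876] 
R [[0.003, -0.0, 1.0], [-0.0, 1.0, 0.0], [-1.0, -0.0, 0.003]] 
j [ 19.7  15.2 -37.3 120.6  12.5  47.7 -25.1] F [ 1.11 -0.57 -2.04] M [-0.01 -0.02  0.01] g 0.7239291678986166
[270.85859807 280.67620461]
0 [array([235.01261499, 212.16955191]), array([258.52271873, 220.46008892])]
0.01 [array([234.71284951, 208.36891543]), array([258.33983333, 216.60472147])]
0.02 [array([234.40976345, 204.52879992]), array([258.15492005, 212.7084154 ])]
```

View pics/c19.png

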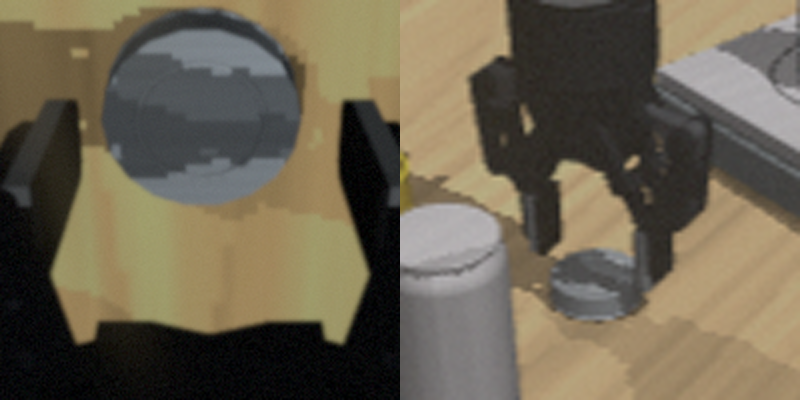

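Emit:
{"name": "step_arm", "arguments": {
  "targets": "0.5 0.15 -0.1 0 0 0 6.2;0.5 0 0 0 0 0 6.2;0.3 0 0 0 0 0 6.2;0 0 0 0 0 0 6.2;0 0 0 0 0 0 6.2"
}}

```text
time: 27.2
tool_pos: [0.4376, 0.0723, 0.0726]
tcp_rot: [[-0.001, -0.001, 1.0], [-0.0, 1.0, 0.001], [-1.0, -0.0, -0.001]]
contact_force: [0.3, -0.8, 0.3]
grip_width: 0.724
```

```bash
python3 - <<'E'
from h import *
p=st()['tool_pos']; im=snap('wrist','w20.png')
for dy in(-.003,0,.003):
    print(dy,[np.round(proj(im,[p[0]+a,p[1]+dy+b,.015]),1) for a,b in((-.025,0),(.025,0),(0,.025),(0,-.025))])
cv2.imwrite('pics/c20.png',cv2.resize(im['pixels'][220:420,170:370],None,fx=3,fy=3,interpolation=2))
E
```

```text
t 27.2 pos [0.4376 0.0723 0.0726] 
R [[-0.001, -0.001, 1.0], [-0.0, 1.0, 0.001], [-1.0, -0.0, -0.001]] 
j [ 18.9  16.8 -36.8 121.3  13.9  46.  -26.5] F [ 0.28 -0.83  0.29] M [ 0.03  0.02 -0.03] g 0.7237320076099778
-0.003 [array([219. , 304.3]), array([328.7, 304.4]), array([273.8, 254.4]), array([273.8, 349. ])]
0 [array([218.6, 298.6]), array([329. , 298.7]), array([273.8, 248. ]), array([273.8, 343.9])]
0.003 [array([218.3, 292.8]), array([329.4, 292.9]), array([273.8, 241.5]), array([273.8, 338.7])]
```

View pics/c20.png

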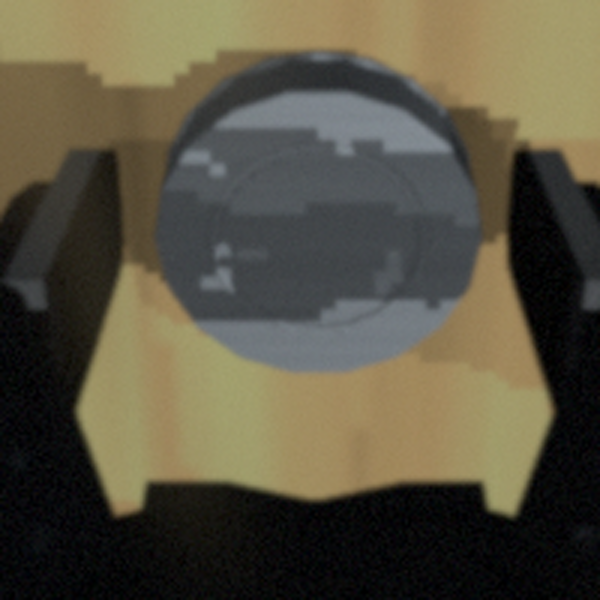

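Emit:
{"name": "step_arm", "arguments": {
  "targets": "0 0 0.1 0 0 0 5.6;0 0 0 0 0 0 4;0 0 0 0 0 0 4;0 0 0 0 0 0 4;0 0 0 0 0 0 4;0 0 0 0 0 0 4;0 0 0 0 0 0 4",
  "force": 30
}}

```text
time: 27.83
tool_pos: [0.4392, 0.0723, 0.0732]
tcp_rot: [[0.001, -0.0, 1.0], [-0.0, 1.0, 0.0], [-1.0, -0.0, 0.001]]
contact_force: [-1.4, -1.0, 5.5]
grip_width: 0.561
```

```bash
python3 - <<'E'
from h import *
st()
E
```

```text
t 27.8333 pos [0.4392 0.0723 0.0732] 
R [[0.001, -0.0, 1.0], [-0.0, 1.0, 0.0], [-1.0, -0.0, 0.001]] 
j [ 18.9  16.9 -36.8 121.1  14.   46.1 -26.5] F [-1.43 -1.05  5.52] M [-0.16  0.2   0.02] g 0.5607758614356594
```

Emit:
{"name": "step_arm", "arguments": {
  "targets": "-0.5 0 0 0 0 0 4;-1.5 0 0 0 0 0 4;-2.5 0 0 0 0 0 4;-3.5 0 0 0 0 0 4;-3.5 0 0 0 0 0 4;-3.5 0 0 0 0 0 4;-3.5 0 0 0 0 0 4;-2.5 0 0 0 0 0 4;-0.5 0 0 0 0 0 4;0 0 0 0 0 0 4;0 0 0 0 0 0 4"
}}

```text
time: 28.75
tool_pos: [0.4385, 0.0722, 0.2873]
tcp_rot: [[-0.0, -0.0, 1.0], [-0.0, 1.0, 0.0], [-1.0, -0.0, -0.0]]
contact_force: [0.6, 0.6, -0.9]
grip_width: 0.562
```

```bash
python3 - <<'E'
from h import *
p=st()['tool_pos']; im=snap('wrist','w21.png');s=snap('scene','s21.png')
z=p[2]-.0582
for dy in(-.003,0,.003):
    print(dy,[np.round(proj(im,[p[0]+a,p[1]+dy+b,z]),1) for a,b in((-.025,0),(.025,0),(0,.025),(0,-.025))])
q=proj(s,[p[0],p[1],z]).astype(int);print(q);y0=max(q[1]-50,0)
cv2.imwrite('pics/c21.png',np.hstack([cv2.resize(im['pixels'][220:420,170:370],(400,400),interpolation=2),cv2.resize(s['pixels'][y0:y0+100,q[0]-50:q[0]+50],(400,400),interpolation=2)]))
E
```

```text
t 28.75 pos [0.4385 0.0722 0.2873] 
R [[-0.0, -0.0, 1.0], [-0.0, 1.0, 0.0], [-1.0, -0.0, -0.0]] 
j [ 25.1  -1.6 -39.  109.   -1.1  72.3 -13.6] F [ 0.61  0.65 -0.86] M [ 0.01 -0.    0.06] g 0.5620827554451227
-0.003 [array([219.3, 303.5]), array([328.5, 303.6]), array([273.9, 253.8]), array([273.9, 348.1])]
0 [array([218.9, 297.8]), array([328.9, 297.9]), array([273.9, 247.4]), array([273.9, 343. ])]
0.003 [array([218.5, 292.1]), array([329.2, 292.1]), array([273.9, 241. ]), array([273.9, 337.9])]
[243 114]
```

View pics/c21.png

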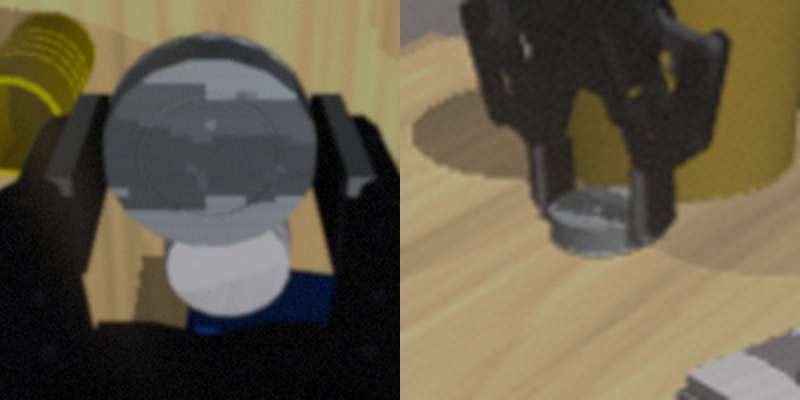

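Emit:
{"name": "step_arm", "arguments": {
  "targets": "0 1.5 0.3 0 0 0 4;0 3 0.5 0 0 0 4;0 3.5 0.6 0 0 0 4;0 3.5 0.6 0 0 0 4;0 3.5 0.6 0 0 0 4;0 3.5 0.5 0 0 0 4;0 2.5 0.4 0 0 0 4;0 1.2 0.2 0 0 0 4;0 0 0 0 0 0 4;0 0 0 0 0 0 4;0 0 0 0 0 0 4;0 0 0 0 0 0 4"
}}

```text
time: 29.85
tool_pos: [0.476, 0.293, 0.2874]
tcp_rot: [[-0.0, 0.001, 1.0], [-0.001, 1.0, -0.001], [-1.0, -0.001, -0.0]]
contact_force: [0.5, -0.4, -0.2]
grip_width: 0.568
```

```bash
python3 - <<'E'
from h import *
p=st()['tool_pos']; im=snap('wrist','w22.png');s=snap('scene','s22.png')
z=p[2]-.0582
for dy in(-.003,0,.003):
    print(dy,[np.round(proj(im,[p[0]+a,p[1]+dy+b,z]),1) for a,b in((-.025,0),(.025,0),(0,.025),(0,-.025))])
cv2.imwrite('pics/c22.png',np.hstack([cv2.resize(im['pixels'][180:380,170:370],(400,400),interpolation=2),cv2.resize(s['pixels'][20:170,240:390],(400,400),interpolation=2)]))
q=proj(s,[p[0],p[1],z-.015]);print('cap',q,'slim',proj(s,[.4755,.294,.181]))
E
```

```text
t 29.85 pos [0.476  0.293  0.2874] 
R [[-0.0, 0.001, 1.0], [-0.001, 1.0, -0.001], [-1.0, -0.001, -0.0]] 
j [  4.3  17.4 -48.4  93.2  13.4  75.5 -46.2] F [ 0.53 -0.42 -0.16] M [-0.03  0.03 -0.01] g 0.5683975433033299
-0.003 [array([219.3, 303.5]), array([328.5, 303.4]), array([273.8, 253.7]), array([274., 348.])]
0 [array([218.9, 297.8]), array([328.9, 297.7]), array([273.8, 247.3]), array([274. , 342.9])]
0.003 [array([218.5, 292. ]), array([329.3, 291.9]), array([273.8, 240.8]), array([274. , 337.7])]
cap [315.48337069  89.16825842] slim [315.11897636 103.37305637]
```

View pics/c22.png

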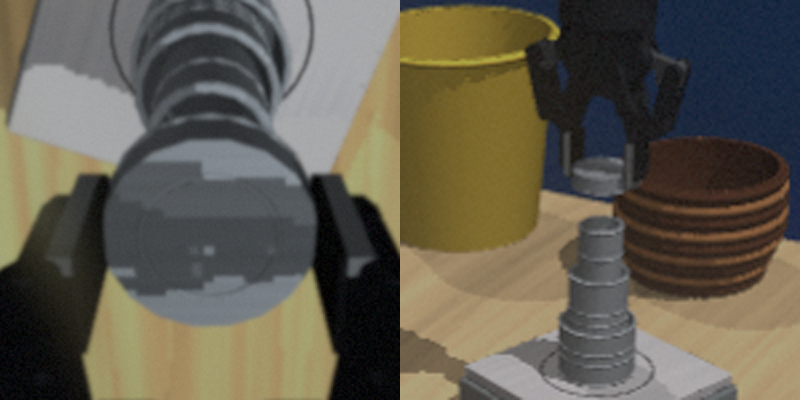

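Emit:
{"name": "step_arm", "arguments": {
  "targets": "0.5 0.15 0 0 0 0 4;1 0 0 0 0 0 4;1 0 0 0 0 0 4;0.3 0 0 0 0 0 4;0 0 0 0 0 0 4;0 0 0 0 0 0 4;0 0 0 0 0 0 4"
}}

```text
time: 30.53
tool_pos: [0.4758, 0.296, 0.2601]
tcp_rot: [[0.0, -0.001, 1.0], [0.0, 1.0, 0.001], [-1.0, 0.0, 0.0]]
contact_force: [0.5, -0.2, 0.4]
grip_width: 0.561
```

```bash
python3 - <<'E'
from h import *
p=st()['tool_pos']; im=snap('wrist','w23.png');s=snap('scene','s23.png')
cv2.imwrite('pics/c23.png',np.hstack([cv2.resize(im['pixels'][180:380,170:370],(400,400),interpolation=2),cv2.resize(s['pixels'][50:150,265:365],(400,400),interpolation=2)]))
print(p, proj(s,[p[0],p[1]-.0007,p[2]-.0732]),proj(s,[.4755,.294,.181]))
E
```

```text
t 30.5333 pos [0.4758 0.296  0.2601] 
R [[0.0, -0.001, 1.0], [0.0, 1.0, 0.001], [-1.0, 0.0, 0.0]] 
j [  3.6  18.8 -48.1  95.1  14.6  72.6 -47.3] F [ 0.48 -0.23  0.38] M [-0.01 -0.04  0.02] g 0.5613591603005699
[0.47583074 0.29599622 0.26009552] [315.59671895 100.69060927] [315.11897636 103.37305637]
```

View pics/c23.png

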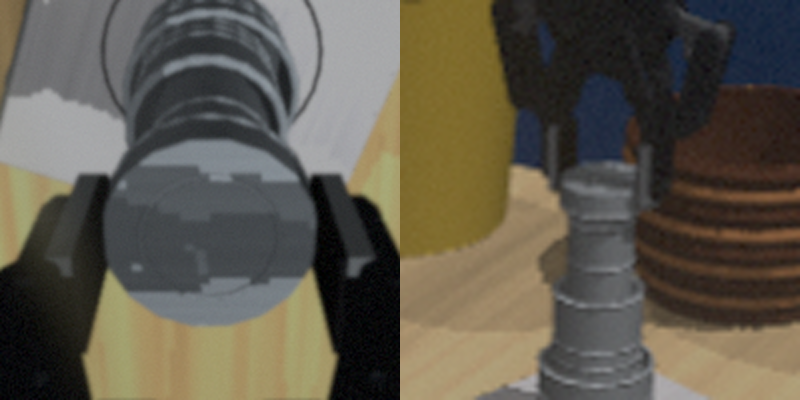

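Emit:
{"name": "step_arm", "arguments": {
  "targets": "0.4 0 0 0 0 0 4;0.4 0 0 0 0 0 4;0.2 0 0 0 0 0 4;0 0 0 0 0 0 4;0 0 0 0 0 0 4"
}}

```text
time: 31.05
tool_pos: [0.4757, 0.2958, 0.2497]
tcp_rot: [[-0.0, -0.0, 1.0], [-0.0, 1.0, 0.0], [-1.0, -0.0, -0.0]]
contact_force: [0.6, -0.1, 0.8]
grip_width: 0.56
```

```bash
python3 - <<'E'
from h import *
p=st()['tool_pos']
E
```

```text
t 31.05 pos [0.4757 0.2958 0.2497] 
R [[-0.0, -0.0, 1.0], [-0.0, 1.0, 0.0], [-1.0, -0.0, -0.0]] 
j [  3.5  19.4 -47.9  95.9  15.   71.5 -47.6] F [ 0.57 -0.05  0.82] M [-0.02 -0.03 -0.02] g 0.5602100983813604
```

Emit:
{"name": "step_arm", "arguments": {
  "targets": "0.3 0 0 0 0 0 4;0.2 0 0 0 0 0 4;0.1 0 0 0 0 0 4;0 0 0 0 0 0 4;0 0 0 0 0 0 4"
}}

```text
time: 31.47
tool_pos: [0.4758, 0.2958, 0.2438]
tcp_rot: [[-0.0, -0.0, 1.0], [-0.0, 1.0, 0.0], [-1.0, -0.0, -0.0]]
contact_force: [0.2, -0.6, -0.1]
grip_width: 0.559
```

Emit:
{"name": "step_arm", "arguments": {
  "targets": "0.1 0 0 0 0 0 4;0 0 0 0 0 0 4;0 0 0 0 0 0 4"
}}

```text
time: 31.72
tool_pos: [0.4758, 0.2958, 0.2429]
tcp_rot: [[0.0, -0.0, 1.0], [-0.0, 1.0, 0.0], [-1.0, -0.0, 0.0]]
contact_force: [-0.3, 0.3, -0.9]
grip_width: 0.566
```

Emit:
{"name": "step_arm", "arguments": {
  "targets": "0.1 0 0 0 0 0 4;0 0 0 0 0 0 4;0 0 0 0 0 0 4"
}}

```text
time: 31.97
tool_pos: [0.4759, 0.296, 0.2423]
tcp_rot: [[0.001, -0.0, 1.0], [0.0, 1.0, 0.0], [-1.0, 0.0, 0.001]]
contact_force: [-0.5, -0.3, 3.4]
grip_width: 0.565
```

Emit:
{"name": "step_arm", "arguments": {
  "targets": "0 0 0 0 0 0 5.2;0 0 0 0 0 0 5.8;0 0 0 0 0 0 6.5;0 0 0 0 0 0 7;0 0 0 0 0 0 7;0 0 0 0 0 0 7;-1 0 0 0 0 0 7;-2 0 0 0 0 0 7;-3 0 0 0 0 0 7.5;-3 0 0 0 0 0 8;-3 0 0 0 0 0 8.54;-1 0 0 0 0 0 8.54;0 0 0 0 0 0 8.54;0 0 0 0 0 0 8.54;0 0 0 0 0 0 8.54"
}}

```text
time: 33.22
tool_pos: [0.4755, 0.2956, 0.3708]
tcp_rot: [[-0.001, -0.0, 1.0], [-0.001, 1.0, 0.0], [-1.0, -0.001, -0.001]]
contact_force: [-0.3, 0.5, -0.4]
grip_width: 0.998
```

```bash
python3 - <<'E'
from h import *
p=st()['tool_pos']; im=snap('wrist','w24.png');s=snap('scene','s24.png');snap('top','t24.png')
cv2.imwrite('pics/c24.png',np.hstack([cv2.resize(im['pixels'][130:330,170:370],(400,400),interpolation=2),cv2.resize(s['pixels'][80:200,255:375],(400,400),interpolation=2)]))
q=[proj(s,[.476,.2945,z]) for z in(.045,.095,.138,.184)];print(np.round(q,1))
E
```

```text
t 33.2167 pos [0.4755 0.2956 0.3708] 
R [[-0.001, -0.0, 1.0], [-0.001, 1.0, 0.0], [-1.0, -0.001, -0.001]] 
j [  4.5  14.9 -49.2  85.6  11.3  84.7 -44.7] F [-0.28  0.51 -0.41] M [-0.02  0.03  0.03] g 0.9982833126640447
[[313.9 157.4]
 [314.5 138.4]
 [314.9 121.2]
 [315.5 102.1]]
```

View pics/c24.png

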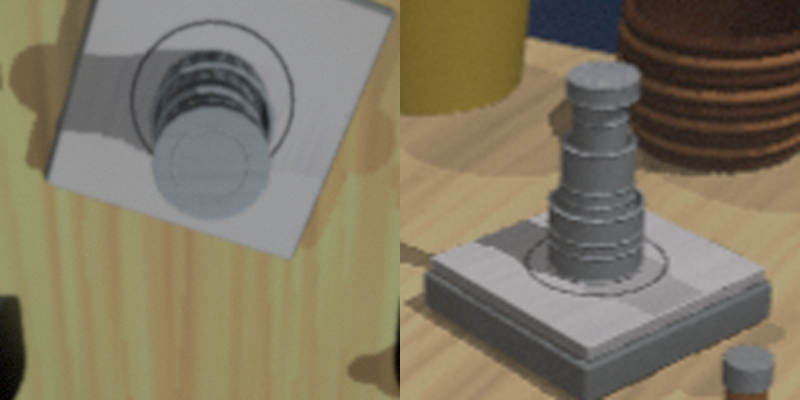

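View pics/s24.png

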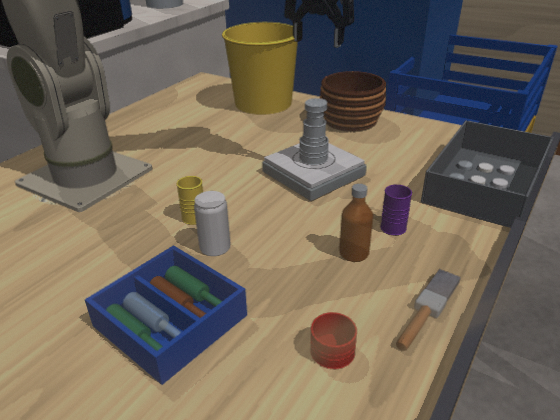

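The wrist view (cap disc centre at crop (211,163)) and the scene view (cap top near (316,103), where (315.5,102) was predicted for a seated cap) both show a level, straight nest inside the circle. The bystanders have not moved.

```bash
python3 -c "
from cell import ctrl
print(ctrl.hand_in())"
```

```text
the job is handed in; nothing more can be done
None
```

The nest stands on the scale with the cap on, and I handed the job in at about 33 s of the 115 s allowed. I moved the squat tin, middle tin, slim tin and cap one at a time in that order. The hand-in gave no verdict.

**Seating:** each piece met light contact (3–8 N) within about 0.5 mm of its expected seated height.

**Final pictures:** the wrist and scene views show the nest upright inside the circle and the cap level. The cap's top sits within about 1.5 px of where a fully seated cap should appear. The can, bottle and look-alikes look unmoved. The gripper ended about 11 cm above the cap, touching nothing.

**Disagreements:**
- The wrist camera read positions up to about 2 mm off the arm's own readings, within calibration.
- The gripper read about 2 mm narrow on the cap, but the cap stayed level throughout.

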